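# Refit the retaining ring on a microscope stage hub

### The arm

A 6-joint arm with a two-finger parallel gripper is mounted at the origin on the work surface. World frame = base frame: x ahead of the robot, y to its left, z up, the work surface at z = 0. Lengths are in mm, angles in rad, forces in N, time in s.
With the tool pointing down it reaches from about 275 to 725 mm from the base axis. Payload 5.6 kg.
Tool frame: the origin (TCP) lies at the very end of the fingers, on their centre line; the grasp point (between the pads) lies 19 mm behind it; z points along the fingers, y is the line along which they close (so a half turn about z gives the same grasp; the last joint's range is limited). The gripper opens to 85 mm and grips with 20 to 120 N. Pads are 22 mm wide; open, the fingers measure 114 mm over their backs; the gripper's body (76 mm by 85 mm) begins 54 mm behind the grasp point. The pads swing forward as they close: fully open they stand 13 mm farther back than shut.
Start: joints at [0.285, 0.255, 0.108, 0, -1.424, -0.285], TCP at [549.994, 0.025, 231.283] pointing down, gripper open.
Joint ranges: [-2.95, 2.95], [-1.21, 1.97], [-1.09, 1.5], [-2.87, 1.71], [-2.94, -0.07], [-3.05, 3.05]. Speed limits (rad/s): [2.57, 2.57, 3.14, 3.14, 3.14, 3.14].

### API

Orientations are given as a unit quaternion [w, x, y, z].
In Python, from rig import monitor, camera, camera_info, order gives the robot as it stands.
- The arm moves only by the tool jog_arm, never from a script. Its argument "plan" is a list of rows, each a list of 3 entries, a list of its own where there are three numbers: the turn, a rotation vector about the tool's x, y, z in units of 6 degrees (1.0 is 6 degrees), then the shift along the tool's x, y, z in units of 30 mm (1.0 is 30 mm), then the opening, from 0 (shut) to 1 (fully open). A call has 1 to 20 rows; each row shifts and turns the commanded pose from where the row before left it, along the tool's axes as they then stand; what a row does not reach is not made up. A row lasts 1/10 s, in which the tool goes at most 50 mm and 8.59 degrees, less where a joint would pass 70% of its speed; a pose out of reach is approached as far as the arm can. A call with a number of a shift or a turn outside -1 to 1 is refused whole. A call with a gripper value outside its range is refused whole. The fingers move at their own pace and stop on an object; the grip force is fixed at half the most. Time passes only in rows, so rows that do not move let the fingers close. It gives the time, the measured TCP pose, the force, the opening and the grip force at its end, in the units of the state.
- monitor.sense(): the state, without advancing time (a new reading comes with each control period).
- camera(name): name is "scene" or "side" or "wrist"; returns the picture (480x640x3 uint8, red, green, blue); there is no depth.
- camera_info(name): a dict with "vertical_fov" (degrees; the focal length in pixels is half the picture's height over the tangent of half this angle, whatever the lens; pixels are square), "cx", "cy" (the principal point, pixels), "extrinsics" (4x4, takes a point from world to camera coordinates). Camera axes: x right, y down, z forward; pixel columns grow to the right and rows downward; lengths in mm; the calibration is good to about 2 mm. The wrist camera is an equidistant fisheye: a pixel r from the principal point sees the ray r / f radians off the axis. A picture is of the moment at which its call begins: read the wrist's pose just before it. camera_info takes no time and is no camera call; for the wrist camera it gives the pose at the moment of the call.
- order.sign_off(): hands the job in; it is judged then, once.
The state is a dict: "clock": time; "joints": joint angles; "joint_velocities": joint speeds; "tau": joint torques, N m; "tool_pos": TCP position; "ee_rot": TCP orientation; "force": force on the tool from outside, world axes, zero at the start; "torque": the same for the moment, N m; "width": finger opening in mm; "finger_force": force on a finger pad.
Only numpy, scipy, OpenCV 4.12 (cv2) and the standard library are available. Lean on these libraries where they do the work, as an engineer would, in place of code of your own. Each camera call takes 0.05 s, during which the arm holds its last target. There are 200 camera calls.

### The job

Take the retaining-ring pliers out of the wooden rack, pick the open retaining ring out of the white tray by its two eyes, spread it and pass it over the hub of the upturned microscope stage. Bear the ring down on the sprung brass collar by feel, gently (never more than 20 N on the collar), until it lies at the hub's groove, then ease the handles so that the ring closes fully into the groove, lies level there and keeps the collar held down. Then stand the pliers back in their rack slot, tips down; keep the gripper off the ring and leave the other small things where they lie.

Things in the scene. Friction and masses are not known exactly. Their poses are not given: they have to be found in the camera images.
- pliers_grip (a point): Where to grip steel retaining-ring pliers (158 mm, about 0.16 kg) that stand tips down in a rack: mid-way between the two grey handles, 130 mm above the tips. z up the pliers, y from right to left handle. Handles 16 mm wide along x, reach 29 mm above and 34 mm below this point; 55 mm over their outsides at rest. Pressing the handles together spreads the tips
- pliers_left_tip (a point): End of the +y tip: a 3 mm round pin, 4.8 mm long below a 7 mm square shoulder. Tips are 14 mm apart at rest, about 18 mm with the handles held at 52 mm, 44 mm at the stop screw (handles about 29 mm over their outsides; it stands 40 N). The pads feel about 7 N at rest, 16 N with a spread ring. Spreading lifts the tips about 2.5 mm towards the handles, easing lowers them again
- pliers_right_tip (a point): End of the -y tip, as the left one. Half a turn of the pliers about z makes no difference. Held lightly the pliers can swing in the grip; squeezed to the stop they are firm
- pliers_left (a joint): Angle of each handle, rad: 0 at rest (sprung), 0.215 squeezed to the stop screw
- rack_slot (a point): Middle of the floor of the pliers' slot in the wooden rack (46 x 98 x 56 mm), 6 mm above the table; the tips stand on it. Slot 12 mm wide along x, 42 mm along y (the plane of the pliers), 40 mm deep with flared long sides above. Pliers go in and out with the handles nearly at rest (50 mm or more)
- ring_center (a point): Centre of the dark steel retaining ring when closed, half-way up its 4 mm; it lies flat in the tray (floor 3 mm, rim 14 mm high). Inside diameter 36.4 mm closed, body 5.5 mm wide. x points to the two eyes. Belongs to the ring's back: when the ring is spread to the stop the free space for the hub is centred 3.4 mm from here towards the eyes, with about 1.5 mm clearance
- ring_left_eye (a point): Centre of the eye (6.6 mm hole in a 12 mm lug) of the +y arm, half-way up, 28 mm in front of the ring's centre and 9 mm to the side when closed. A tip reaches through it to the tray floor; spread apart, the tips carry the ring
- ring_right_eye (a point): Centre of the eye of the -y arm, likewise; the eyes are 18 mm apart when closed, about 38 mm at the pliers' stop
- ring_left (a joint): Spread of the +y arm, rad: 0 closed; 0.13 or more on each arm passes the hub; about 0.22 at the pliers' stop
- ring_right (a joint): Spread of the -y arm, rad, likewise
- hub_groove (a point): On the axis of the bored steel hub (40 mm across) that stands up from the black stage disc (160 mm across), half-way up its groove (34.4 mm across, 5.5 mm high). Hub top 12.3 mm above this point with a 3.5 mm lead-in chamfer; the disc's top lies 26 mm below. The ring may face any way round the hub. As it closes it centres itself, its eyes moving about 3 mm outwards
- collar: Sprung brass collar round the hub, 72 mm across; origin on the axis in its top face. Free, the face is 1.8 mm above the middle of the groove and bars the groove; it can be pressed 4.7 mm down to a hard stop, taking 5 N at first and 9 N at the stop. The ring can enter the groove when the collar is 3 mm down or more; afterwards the ring keeps it about 3 mm down
- objective: Bystander: microscope objective, 25 x 42 mm, origin under it
- eyepiece: Bystander: black eyepiece, 34 x 50 mm, origin under it
- oil: Bystander: amber oil bottle, 28 x 62 mm, origin under it
- driver: Bystander: screwdriver lying on the mat, 160 mm
- focus_knob: Bystander: black stepped knob, 48 x 26 mm, origin under it
- spacer: Bystander: plain brass ring without eyes, 24 mm across, in the tray
- washer: Bystander: plain steel washer without eyes, 20 mm across, in the tray
There are look-alikes about, which are no part of the job. Of the things shaped like the part that bears rack_slot, the wooden one is meant.

How it is judged (in metres and radians):
On the way, in this order (a step that is already met when the one before it is completed fails the run):
1. the ring is spread on the plier tips and lifted clear of the tray (value of joint each of ring_left, ring_right above 0.12 rad and height (world z) of ring_center above 0.03 m), for 0.2 s.
2. the ring, still spread, is round the hub and bears the sprung collar down (value of joint each of ring_left, ring_right above 0.08 rad and horizontal distance between ring_center and hub_groove below 0.009 m and z of collar in the frame of hub_groove below -0.00025 m and height (world z) of ring_center above 0.03 m), for 0.1 s.
At the end, for the whole second after the job is handed in: The ring lies closed (arms within 0.06 rad) and level in the groove, within 3 mm of the axis and 2.5 mm of mid-height; the collar stays 2 to 4.2 mm down under it; the pliers stand upright (0.2 rad), fully down in their slot, grip within 20 mm over it (value of joint each of ring_left, ring_right below 0.06 rad and horizontal distance between ring_center and hub_groove below 0.003 m and z of ring_center in the frame of hub_groove between -0.0025 and 0.0025 m and angle between ring_center's own z axis and vertical below 0.08 rad and z of collar in the frame of hub_groove between -0.00245 and -0.00025 m and horizontal distance between pliers_grip and rack_slot below 0.02 m and angle between pliers_grip's own z axis and vertical below 0.2 rad and z of pliers_grip in the frame of rack_slot below 0.136 m); the robot touches nothing.
It fails at once if the sprung collar is loaded with more than 20 N (contact force between collar and anything else above 20 N).
It fails at once if the fingers or the arm touch the ring (contact force between any of the fingers, the arm and ring above 0.5 N).
It fails at once if a bystander is moved by more than 30 mm (distance of any of objective, eyepiece, oil, driver, focus_knob, spacer, washer from where it was at the start of the episode above 0.03 m).
It also fails if it takes over 70 s, if anything falls off the work surface, if the arm or the gripper's body presses on something with over 40 N, if the wrist force passes 120 N, or if a joint passes its speed limit or range.

## Working session

There is one attempt and no reset: what is moved stays moved. The work goes in short steps, Python scripts to look and compute and a tool call to move; the robot and the scene stay as the last step left them, time stands still between calls to the robot, and variables do not carry over. Pictures are saved under pics/ and viewed, at most 10 in all, crops included, and the job is handed in when it is done.

Besides the shell and the picture viewer there is one more tool, called as name([rows], argument=value, ...), one row to a line, values as JSON. jog_arm: Moves the arm, as the interface text tells. Shifts and turns lie within -1 to 1; 1 stands for 30 mm of shift or 6 degrees of turn. Its arguments: {"type":"object","properties":{"plan":{"type":"array","items":{"type":"array"}}},"required":["plan"]}

```bash
ls; mkdir -p pics; cat > h.py <<'E'
import numpy as np, cv2
from rig import monitor, camera, camera_info, order
def shot(n,name):
    s=monitor.sense(); i=camera_info(n); im=camera(n)
    cv2.imwrite(f'pics/{name}.png',im[...,::-1]); 
    np.savez(f'pics/{name}.npz',E=np.array(i['extrinsics'],float),fov=i['vertical_fov'],c=[i['cx'],i['cy']],fish=(n=='wrist'))
    return im
def ray(name,u,v):
    d=np.load(f'pics/{name}.npz'); E=d['E']; f=240/np.tan(np.radians(float(d['fov'])/2))
    x,y=u-d['c'][0],v-d['c'][1]
    if d['fish']:
        r=np.hypot(x,y); t=r/f; k=np.sin(t)/max(r,1e-9); dc=np.array([x*k,y*k,np.cos(t)])
    else: dc=np.array([x/f,y/f,1.])
    R=E[:3,:3]; o=-R.T@E[:3,3]; dw=R.T@dc
    return o,dw/np.linalg.norm(dw)
def plane(name,u,v,z):
    o,d=ray(name,u,v); return o+d*(z-o[2])/d[2]
def two(a,b):
    (o1,d1),(o2,d2)=ray(*a),ray(*b)
    t=np.linalg.lstsq(np.c_[d1,-d2],o2-o1,rcond=None)[0]
    p,q=o1+t[0]*d1,o2+t[1]*d2; return (p+q)/2,np.linalg.norm(p-q)
def pix(name,P):
    d=np.load(f'pics/{name}.npz'); E=d['E']; f=240/np.tan(np.radians(float(d['fov'])/2))
    p=E[:3,:3]@np.asarray(P,float)+E[:3,3]
    if d['fish']:
        r=np.hypot(p[0],p[1]); t=np.arctan2(r,p[2]); return d['c']+f*t*p[:2]/max(r,1e-9)
    return d['c']+f*p[:2]/p[2]
E
python3 - <<'E'
from h import *
a=[shot(n,n+'0') for n in('scene','side','wrist')]
for n in('scene','side','wrist'):
    d=np.load(f'pics/{n}0.npz'); print(n,d['fov'],d['c'],np.round(-d['E'][:3,:3].T@d['E'][:3,3]),np.round(d['E'][2,:3],2))
print(monitor.sense())
E
```

```text
pics
scene 50.351667166211925 [320.34411918 241.0662122 ] [1323. -525.  795.] [-0.71  0.39 -0.59]
side 47.97965730750125 [325.84650516 238.99246709] [ 267. -931.  922.] [ 0.18  0.7  -0.69]
wrist 65.70646984690485 [326.0162122  247.70243269] [551. -83. 372.] [-0.    0.32 -0.95]
{'clock': 0.15, 'joints': array([ 2.84572775e-01,  2.55582792e-01,  1.07323569e-01, -3.30207068e-04,
       -1.42390676e+00, -2.84600130e-01]), 'joint_velocities': array([ 0.00130214, -0.00145338,  0.00226893,  0.0027654 , -0.00024309,
       -0.00021597]), 'tau': array([-1.13390255e-03, -3.86942518e+01,  2.38082260e+01,  5.36670327e+00,
       -4.55894769e-03,  1.90294440e-05]), 'tool_pos': array([5.49634966e+02, 2.80226412e-02, 2.30630737e+02]), 'ee_rot': array([-5.22314359e-04, -7.07079768e-01,  7.07133443e-01,  4.72064570e-04]), 'force': array([-0.59737838,  0.52398394,  0.14804131]), 'torque': array([0.04815169, 0.06068479, 0.02193595]), 'finger_force': 0.0, 'width': 85.48736586667737}
```

View pics/scene0.png

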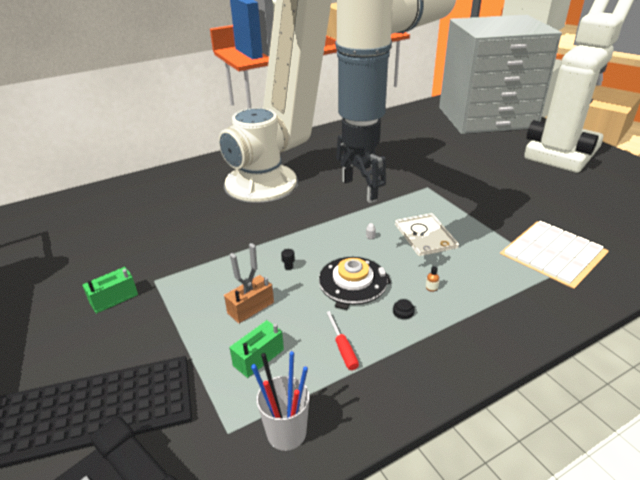

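View pics/side0.png

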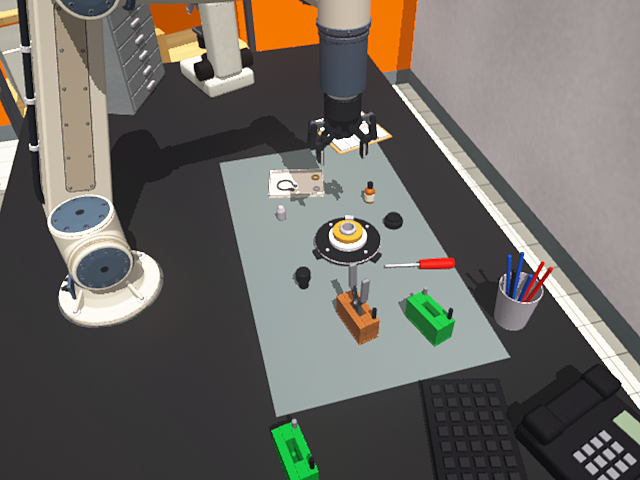

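View pics/wrist0.png

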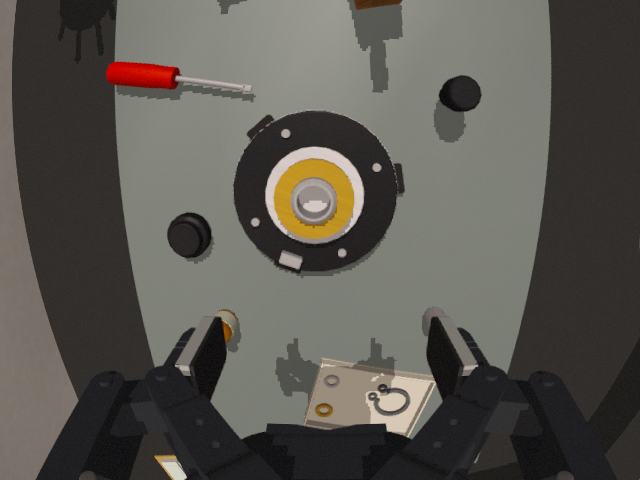

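The scene view shows the wooden rack at (248,298) with handle tops at about (235,255) and (253,248). In the side view the handles are at (352,268) and (364,283). In the wrist view the hub is at about (314,199), the ring at (392,401), and its eyes at (383,388) and (373,397).

```bash
python3 - <<'E'
from h import *
np.set_printoptions(precision=1,suppress=True)
for n in('scene0','side0','wrist0'):
    im=cv2.imread(f'pics/{n}.png'); h=cv2.cvtColor(im,cv2.COLOR_BGR2HSV).astype(int)
    gold=((h[...,0]>17)&(h[...,0]<30)&(h[...,1]>140)&(h[...,2]>120)).astype(np.uint8)
    wood=((h[...,0]>5)&(h[...,0]<16)&(h[...,1]>130)&(h[...,2]>60)).astype(np.uint8)
    for nm,m in(('gold',gold),('wood',wood)):
        c,_=cv2.findContours(m,cv2.RETR_EXTERNAL,cv2.CHAIN_APPROX_SIMPLE)
        for k in sorted(c,key=cv2.contourArea)[-3:]:
            if cv2.contourArea(k)>60: print(n,nm,cv2.boundingRect(k),cv2.contourArea(k),cv2.fitEllipse(k)[0])
print(two(('scene0',235,252),('side0',352,267)),two(('scene0',253,247),('side0',364,281)))
print(two(('scene0',235,252),('side0',364,281)),two(('scene0',253,247),('side0',352,267)))
for p in((392,401),(383,388),(373,397),(331,380),(322,410)): print(plane('wrist0',*p,5))
print('hub?',plane('wrist0',314,197,47), plane('wrist0',314,202,47))
def crop(n,x,y,w,h_,s): 
    return cv2.resize(cv2.imread(f'pics/{n}.png')[y:y+h_,x:x+w],None,fx=s,fy=s,interpolation=cv2.INTER_CUBIC)
a=crop('scene0',205,230,80,100,5);b=crop('side0',320,250,78,100,5)
cv2.imwrite('pics/c1.png',np.hstack([a,b]))
E
```

```text
scene0 wood (432, 0, 41, 97) 964.5 (451.0986633300781, 44.17538833618164)
scene0 wood (210, 25, 59, 46) 1071.0 (236.2089080810547, 48.059730529785156)
scene0 wood (225, 276, 48, 46) 1174.5 (247.63771057128906, 299.71087646484375)
side0 gold (333, 220, 30, 23) 509.0 (347.4593811035156, 231.1314697265625)
side0 wood (337, 291, 42, 54) 1159.0 (357.2090148925781, 318.3482971191406)
side0 wood (251, 0, 69, 52) 2912.0 (283.0599670410156, 23.989131927490234)
side0 wood (367, 0, 50, 73) 2971.0 (391.89373779296875, 26.937618255615234)
wrist0 gold (316, 406, 17, 11) 127.0 (323.48992919921875, 410.8393859863281)
wrist0 gold (274, 159, 80, 80) 4871.5 (313.6775207519531, 198.5145721435547)
wrist0 wood (354, 0, 48, 10) 239.0 (369.8821105957031, 3.4563000202178955)
(array([ 498.3, -260.6,  166.3]), np.float64(25.402452513722775)) (array([ 513.5, -247.7,  151. ]), np.float64(37.72058523126278))
(array([ 509.8, -275.8,  161.8]), np.float64(8.502383034721785)) (array([ 501.3, -231. ,  154.4]), np.float64(3.2009267414348885))
[463.9 253.    5. ]
[477.9 229.3   5. ]
[489.7 244.4   5. ]
[544.3 214.1   5. ]
[555.8 266.6   5. ]
hub? [561.1 -20.8  47. ] [561.2 -16.3  47. ]
```

View pics/c1.png

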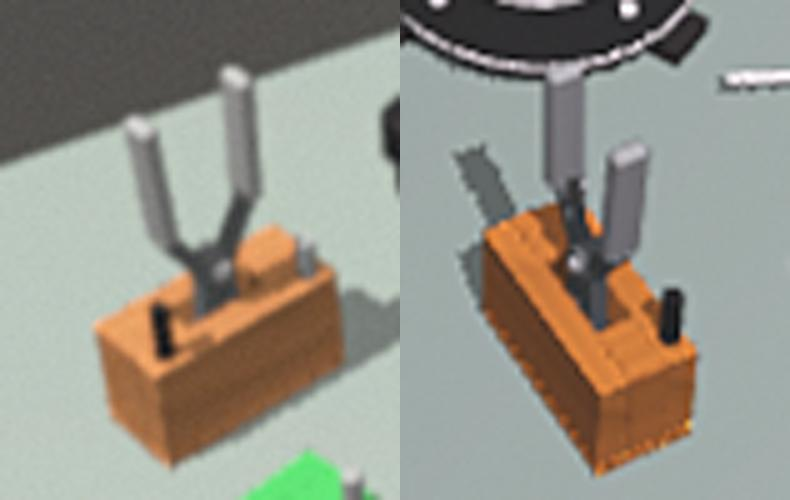

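The crop shows the handle tops at scene (233.4,255.4) and (252,245), and at side (365.6,280.6) and (352.8,264.4).

```bash
python3 - <<'E'
from h import *
np.set_printoptions(precision=1,suppress=True)
A,B=(233.4,255.4),(252,245);C,D=(365.6,280.6),(352.8,264.4)
print(two(('scene0',*A),('side0',*C)),two(('scene0',*B),('side0',*D)))
for n,p in(('scene0',A),('side0',C),('scene0',B),('side0',D)): print(n,plane(n,*p,165))
# rack top corners (z=62): scene/side
for n,x0,y0,ps in(('scene0',205,230,[(95,328),(160,380),(340,272),(278,228)]),('side0',240,250,[(484,228),(597,390),(697,350),(560,205)])):
    for p in ps: print(n,plane(n,x0+p[0]/5,y0+p[1]/5,56))
from scipy.spatial.transform import Rotation as R
q=monitor.sense()['ee_rot'];print(R.from_quat([*q[1:],q[0]]).as_matrix())
E
```

```text
(array([ 513.6, -278.9,  160.4]), np.float64(1.5656484840220144)) (array([ 502.6, -232.6,  161.9]), np.float64(1.6152932618205316))
scene0 [ 518.7 -279.9  165. ]
side0 [ 512.2 -283.8  165. ]
scene0 [ 505.8 -233.2  165. ]
side0 [ 501.6 -236.5  165. ]
scene0 [ 501.7 -308.8   56. ]
scene0 [ 546.5 -297.2   56. ]
scene0 [ 523.5 -202.4   56. ]
scene0 [ 481.6 -213.2   56. ]
side0 [ 475.7 -214.5   56. ]
side0 [ 495.4 -308.2   56. ]
side0 [ 540.4 -300.1   56. ]
side0 [ 510.3 -211.    56. ]
[[-0. -1. -0.]
 [-1.  0. -0.]
 [ 0.  0. -1.]]
```

jog_arm([
  [[0,0,0],[0.95,0.155,0],1],
  [[0,0,0],[0.95,0.155,0],1],
  [[0,0,0],[0.95,0.155,0],1],
  [[0,0,0],[0.95,0.155,0],1],
  [[0,0,0],[0.95,0.155,0],1],
  [[0,0,0],[0.95,0.155,0],1],
  [[0,0,0],[0.95,0.155,0],1],
  [[0,0,0],[0.95,0.155,0],1],
  [[0,0,0],[0.95,0.155,0],1],
])

```text
clock: 1.05
tool_pos: [507.7, -257.5, 230.9]
ee_rot: [0.0, 0.707, -0.707, -0.0]
force: [0.5, 0.2, 0.7]
width: 85.6
finger_force: 0.0
```

jog_arm([
  [[0,0,-1],[0,0,0],1],
  [[0,0,-1],[0,0,0],1],
  [[0,0,-1],[0,0,0],1],
  [[0,0,-1],[0,0,0],1],
  [[0,0,-1],[0,0,0],1],
  [[0,0,-1],[0,0,0],1],
  [[0,0,-1],[0,0,0],1],
  [[0,0,-1],[0,0,0],1],
  [[0,0,-1],[0,0,0],1],
  [[0,0,-1],[0,0,0],1],
  [[0,0,-1],[0,0,0],1],
  [[0,0,-1],[0,0,0],1],
  [[0,0,-1],[0,0,0],1],
  [[0,0,-1],[0,0,0],1],
  [[0,0,-1],[0,0,0],1],
  [[0,0,-1],[0,0,0],1],
  [[0,0,-1],[0,0,0],1],
  [[0,0,-0.1],[0,0,0],1],
])

```text
clock: 2.85
tool_pos: [508.0, -256.4, 230.9]
ee_rot: [-0.0, 0.994, 0.11, -0.0]
force: [-0.0, -0.1, 0.7]
width: 85.1
finger_force: 0.0
```

```bash
python3 - <<'E'
from h import *
np.set_printoptions(precision=2,suppress=True)
im=shot('wrist','w1'); s=monitor.sense(); print(s['tool_pos'],s['ee_rot'],s['joints'],s['clock'])
E
```

```text
[ 508.   -256.37  230.97] [-0.    0.99  0.11 -0.  ] [-0.19  0.29  0.16 -0.   -1.44  1.98] 2.9
```

View pics/w1.png

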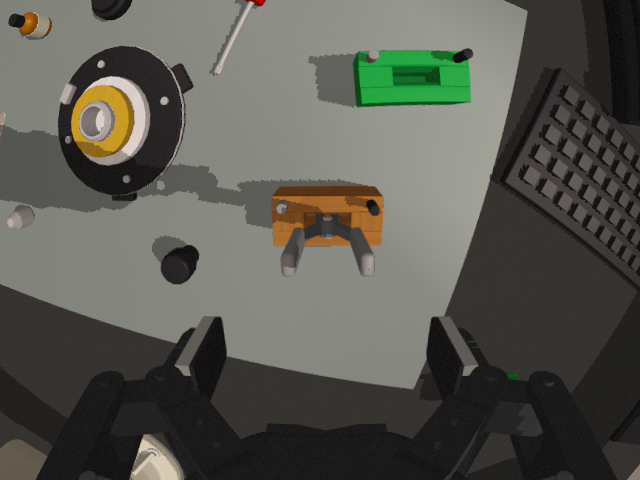

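The wrist view shows the rack square to the tool, with handle tops at about (289,266) and (368,266).

```bash
python3 - <<'E'
from h import *
np.set_printoptions(precision=1,suppress=True)
a=plane('w1',289,267,165);b=plane('w1',368,267,165);print(a,b,(a+b)/2,np.hypot(*(a-b)[:2]),np.degrees(np.arctan2(*(b-a)[1::-1])))
for z in(62,):
  for p in((273,197),(382,197),(382,246),(273,246)): print(plane('w1',*p,z))
from scipy.spatial.transform import Rotation as R
q=monitor.sense()['ee_rot'];M=R.from_quat([*q[1:],q[0]]).as_matrix();print(M, M.T@((a+b)/2-monitor.sense()['tool_pos'])/30)
E
```

```text
[ 504.4 -235.2  165. ] [ 514.8 -281.5  165. ] [ 509.6 -258.3  165. ] 47.43213257313166 -77.3216624026649
[ 522.  -207.6   62. ]
[ 542.4 -298.2   62. ]
[ 499.9 -309.7   62. ]
[ 478.7 -215.6   62. ]
[[ 1.   0.2 -0. ]
 [ 0.2 -1.   0. ]
 [-0.  -0.  -1. ]] [0.  0.1 2.2]
```

jog_arm([
  [[0,0,0],[0.05,0.08,0.8],1],
  [[0,0,0],[0,0,0.8],1],
  [[0,0,0],[0,0,0.8],1],
  [[0,0,0],[0,0,0.8],1],
  [[0,0,0],[0,0,0.77],1],
  [[0,0,0],[0,0,0],0.9],
  [[0,0,0],[0,0,0],0.75],
  [[0,0,0],[0,0,0],0.65],
  [[0,0,0],[0,0,0],0.61],
  [[0,0,0],[0,0,0],0.61],
  [[0,0,0],[0,0,0],0.61],
  [[0,0,0],[0,0,0],0.61],
])

```text
clock: 4.1
tool_pos: [511.4, -258.4, 114.6]
ee_rot: [0.001, 0.994, 0.11, 0.002]
force: [-0.8, 1.4, 5.2]
width: 52.1
finger_force: 7.8
```

jog_arm([
  [[0,0,0],[0,0,-0.3],0.61],
  [[0,0,0],[0,0,-0.5],0.61],
  [[0,0,0],[0,0,-0.5],0.61],
  [[0,0,0],[0,0,-0.5],0.61],
  [[0,0,0],[0,0,-0.5],0.61],
  [[0,0,0],[0,0,-0.5],0.61],
  [[0,0,0],[0,0,-0.5],0.61],
  [[0,0,0],[0,0,-0.2],0.61],
  [[0,0,0],[0,0,0],0.61],
])

```text
clock: 5.0
tool_pos: [510.6, -258.7, 218.5]
ee_rot: [0.0, 0.994, 0.11, 0.001]
force: [-0.1, 0.4, -2.0]
width: 52.2
finger_force: 5.5
```

```bash
python3 - <<'E'
from h import *
np.set_printoptions(precision=2,suppress=True)
im=shot('wrist','w2'); s=monitor.sense(); print(s['tool_pos'],s['joints'],s['width'],s['finger_force'])
E
```

```text
[ 510.16 -258.39  217.34] [-0.2   0.3   0.14 -0.   -1.41  1.99] 52.03732305175002 5.516854450106621
```

View pics/w2.png

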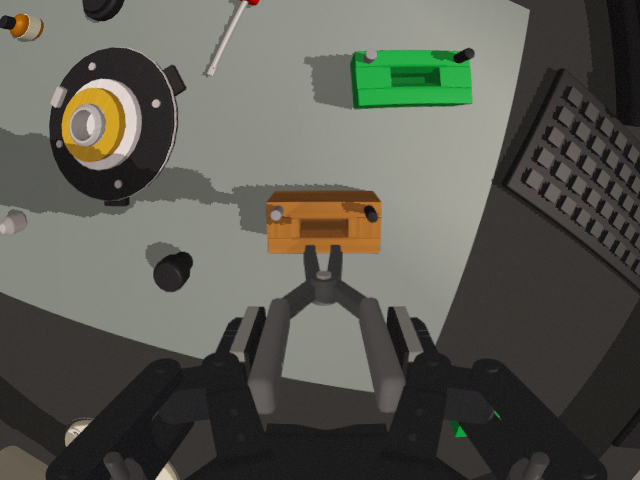

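The wrist view shows the pliers held upright and centred, with tips at about (309,247) and (336,247). The emptied slot is at (324,229).

jog_arm([
  [[0,0,0],[0.07,-0.4,0],0.61],
  [[0,0,0],[0.14,-0.8,0],0.61],
  [[0,0,0],[0.15,-0.86,0],0.61],
  [[0,0,0],[0.15,-0.86,0],0.61],
  [[0,0,0],[0.15,-0.86,0],0.61],
  [[0,0,0],[0.15,-0.86,0],0.61],
  [[0,0,0],[0.15,-0.86,0],0.61],
  [[0,0,0],[0.15,-0.86,0],0.61],
  [[0,0,0],[0.15,-0.86,0],0.61],
  [[0,0,0],[0.15,-0.86,0],0.61],
  [[0,0,0],[0.15,-0.86,0],0.61],
  [[0,0,0],[0.15,-0.86,0],0.61],
  [[0,0,0],[0.15,-0.86,0],0.61],
  [[0,0,0],[0.15,-0.86,0],0.61],
  [[0,0,0],[0.15,-0.86,0],0.61],
  [[0,0,0],[0.15,-0.86,0],0.61],
  [[0,0,0],[0.15,-0.86,0],0.61],
  [[0,0,0],[0.15,-0.86,0],0.61],
  [[0,0,0],[0.15,-0.86,0],0.61],
  [[0,0,0],[0.1,-0.48,0],0.61],
])

```text
clock: 7.05
tool_pos: [486.1, 239.3, 216.2]
ee_rot: [0.0, 0.994, 0.11, -0.001]
force: [0.2, 0.3, -1.4]
width: 52.3
finger_force: 5.3
```

jog_arm([
  [[0,0,0.5],[0,0,0],0.61],
  [[0,0,1],[0,0,0],0.61],
  [[0,0,1],[0,0,0],0.61],
  [[0,0,1],[0,0,0],0.61],
  [[0,0,1],[0,0,0],0.61],
  [[0,0,1],[0,0,0],0.61],
  [[0,0,1],[0,0,0],0.61],
  [[0,0,1],[0,0,0],0.61],
  [[0,0,1],[0,0,0],0.61],
  [[0,0,0.2],[0,0,0],0.61],
  [[0,0,0],[0,0,0],0.61],
  [[0,0,0],[0,0,0],0.61],
])

```text
clock: 8.25
tool_pos: [487.0, 237.4, 217.0]
ee_rot: [0.0, 0.941, -0.338, -0.0]
force: [-0.4, 0.6, -1.3]
width: 52.1
finger_force: 5.3
```

```bash
cat >> h.py <<'E'
from scipy.spatial.transform import Rotation as R
def tool():
    s=monitor.sense(); q=s['ee_rot']; return s['tool_pos'],R.from_quat([*q[1:],q[0]]).as_matrix(),s
E
python3 - <<'E'
from h import *
np.set_printoptions(precision=2,suppress=True)
im=shot('wrist','w3'); t,M,s=tool(); print(t,M,s['joints'],s['clock'],s['force'])
for z in(100,106,110):print(pix('w3',t+M@[0,9,z]),pix('w3',t+M@[0,-9,z]))
E
```

```text
[487.06 237.4  217.04] [[ 0.77 -0.64 -0.  ]
 [-0.64 -0.77 -0.  ]
 [-0.    0.   -1.  ]] [ 0.74  0.24  0.06 -0.   -1.38  0.14] 8.3 [ 0.37  0.51 -1.31]
[339.51 250.73] [313.27 250.72]
[339.22 247.95] [313.56 247.93]
[339.04 246.16] [313.74 246.14]
```

View pics/w3.png

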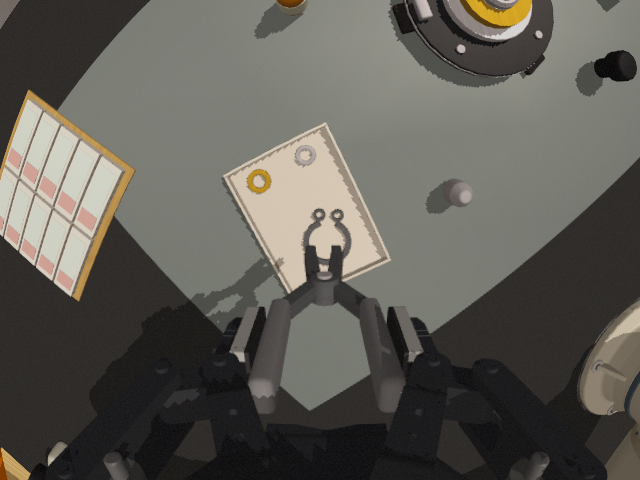

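The wrist view shows the ring's eyes at about (318,215) and (337,215), ahead of the tips at about (310,248) and (336,248). The body is below them, and the angle is nearly right.

```bash
python3 - <<'E'
from h import *
np.set_printoptions(precision=1,suppress=True,linewidth=250)
g=cv2.imread('pics/w3.png',0)
for y in list(range(206,226))+list(range(240,262)): print(y,' '.join('%3d'%v for v in g[y,298:352]))
E
```

```text
206 199 199 200 200 200 200 200 200 200 200 200 200 199 200 201 200 200 200 200 200 200 201 201 200 201 200 200 201 200 200 200 200 201 200 201 201 201 200 201 201 201 201 200 201 201 201 201 201 200 202 201 201 202 201
207 200 200 200 199 199 200 200 199 199 200 200 200 199 200 200 200 199 200 200 193 185 186 191 193 199 200 200 200 200 200 201 200 201 201 200 201 201 201 200 201 201 200 201 201 201 202 202 200 201 202 201 202 201 201
208 200 200 199 199 199 200 200 199 200 199 200 199 200 200 199 200 199 193 184 163 136 141 154 159 186 193 198 200 201 200 201 201 200 200 200 201 196 187 188 183 185 192 194 197 201 201 201 201 201 201 201 202 200 201
209 199 199 199 199 200 199 200 200 200 200 200 200 200 200 200 197 189 160  88  66  71  74  76  71 100 158 193 201 200 200 201 201 200 200 201 198 175 129 125  60  91 151 163 179 200 201 201 202 201 201 201 200 202 201
210 200 199 200 199 200 199 200 199 199 199 200 199 200 200 200 188 126  64  81  84  84  83  85  84  87 106 187 199 201 200 200 199 200 200 201 166  90  71  86  83  85  80  69 129 180 201 201 202 202 202 201 202 202 202

[... 7439 characters left out ...]
  61  96 150 185 198 201 201 201 202 202
259 200 199 199 200 200 180 126  45  48  47  50  49  47  53  50  48  46  49  49  58  81  92  85  72  69  61  61  80  92  92  89  53  47  47  49  47  47  49  47  48  48  49  51  53  76 132 200 201 201 202 203 202 201 201
260 199 199 199 199 199 180 127  44  49  50  49  49  50  51  50  48  50  50  49  52  75  87  92  98  94  88  86  81  73  76  84  77  52  49  47  51  51  51  46  48  50  52  51  53  88 148 200 202 201 201 201 201 202 202
261 199 199 199 199 200 179 126  40  46  47  49  51  52  51  50  47  49  49  50  49  69  82  90  93  88 100  91  91  96  94  82  59  50  47  51  49  47  50  49  48  50  48  53  53  87 148 200 201 201 201 201 202 202 201
```

```bash
python3 - <<'E'
from h import *
np.set_printoptions(precision=2,suppress=True)
d=np.load('pics/w3.npz');t,M,s=tool()
a=plane('w3',319,214,7);b=plane('w3',337.5,214.8,7);print(a,b,np.hypot(*(a-b)[:2]),M.T@(a-t),M.T@(b-t))
for z in(97,101,105):
  print(z,pix('w3',t+M@[3.5,-9,z]),pix('w3',t+M@[3.5,9,z]), (plane('w3',310.4,245.6,t[2]-z)-t)@M,(plane('w3',335.7,245.6,t[2]-z)-t)@M)
E
```

```text
[491.37 243.05   7.  ] [479.35 229.7    7.  ] 17.962185453831005 [ -0.25  -7.18 210.04] [ -1.03  10.77 210.05]
97 [313.07 247.26] [339.72 247.28] [  4.68 -10.79  97.  ] [ 4.69  6.27 97.  ]
101 [313.27 245.42] [339.52 245.43] [  3.37 -10.97 101.  ] [  3.38   6.38 101.  ]
105 [313.46 243.62] [339.33 243.64] [  2.05 -11.15 105.  ] [  2.06   6.49 105.  ]
```

jog_arm([
  [[0,0,0.4],[0,0,0],0.61],
  [[0,0,0],[-0.02,0.14,0.4],0.61],
  [[0,0,0],[0,0,0.6],0.61],
  [[0,0,0],[0,0,0.6],0.61],
  [[0,0,0],[0,0,0.6],0.61],
  [[0,0,0],[0,0,0.4],0.61],
  [[0,0,0],[0,0,0.25],0.61],
  [[0,0,0],[0,0,0],0.61],
  [[0,0,0],[0,0,0],0.61],
])

```text
clock: 9.2
tool_pos: [484.4, 234.9, 132.3]
ee_rot: [-0.0, 0.934, -0.358, 0.0]
force: [0.7, 0.8, -0.6]
width: 52.2
finger_force: 5.3
```

```bash
python3 - <<'E'
from h import *
np.set_printoptions(precision=2,suppress=True)
im=shot('wrist','w4'); t,M,s=tool(); print(t,s['clock'],s['force'],s['width'],s['finger_force'])
for z in(101,t[2]-7):print(pix('w4',t+M@[0,9,z]),pix('w4',t+M@[0,-9,z]))
cv2.imwrite('pics/w4c.png',cv2.resize(cv2.imread('pics/w4.png')[195:285,275:385],None,fx=6,fy=6,interpolation=cv2.INTER_NEAREST))
E
```

```text
[484.51 235.06 132.6 ] 9.25 [ 0.05  0.12 -1.51] 52.0667915156318 5.25989904999733
[339.27 250.36] [313.11 250.35]
[338.18 239.72] [314.21 239.71]
```

View pics/w4c.png

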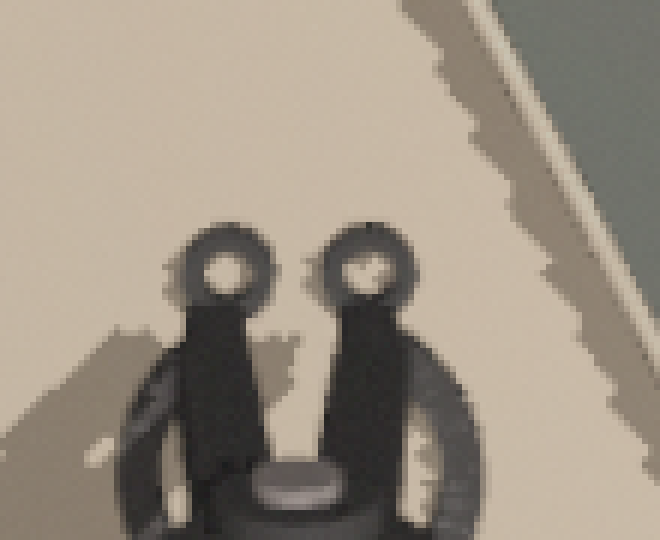

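The crop shows the eyes at px (313,240) and (336.2,240) and the shoulders centred on 311.2 and 337.4. That is lined up sideways to within 0.3 mm.

jog_arm([
  [[0,0,0],[0,0,0.3],0.61],
  [[0,0,0],[0,0,0.25],0.61],
  [[0,0,0],[0,0,0.1],0.61],
  [[0,0,0],[0,0,0.05],0.61],
  [[0,0,0],[0,0,0],0.61],
  [[0,0,0],[0,0,0],0.61],
])

```text
clock: 9.85
tool_pos: [484.6, 235.0, 111.5]
ee_rot: [-0.001, 0.934, -0.358, 0.001]
force: [-0.0, 0.3, 4.2]
width: 52.2
finger_force: 5.8
```

jog_arm([
  [[0,0,0],[0,0,0.03],0.61],
  [[0,0,0],[0,0,0],0.61],
])

```text
clock: 10.05
tool_pos: [485.1, 235.3, 111.2]
ee_rot: [-0.001, 0.934, -0.358, 0.001]
force: [0.4, 0.2, 6.6]
width: 52.7
finger_force: 6.0
```

jog_arm([
  [[0,0,0],[0,0,0.03],0.61],
  [[0,0,0],[0,0,0],0.61],
])

```text
clock: 10.25
tool_pos: [485.4, 235.4, 110.7]
ee_rot: [-0.002, 0.934, -0.358, 0.001]
force: [-0.0, 0.4, 8.3]
width: 52.0
finger_force: 6.1
```

jog_arm([
  [[0,0,0],[0,0,-0.05],0.58],
  [[0,0,0],[0,0,0],0.54],
  [[0,0,0],[0,0,0],0.5],
  [[0,0,0],[0,0,0],0.5],
  [[0,0,0],[0,0,0],0.5],
])

```text
clock: 10.75
tool_pos: [486.1, 235.8, 113.1]
ee_rot: [-0.002, 0.934, -0.358, 0.002]
force: [0.3, 0.8, 12.5]
width: 42.7
finger_force: 13.1
```

```bash
python3 - <<'E'
from h import *
im=shot('wrist','w5')
cv2.imwrite('pics/w5c.png',cv2.resize(cv2.imread('pics/w5.png')[195:295,260:390],None,fx=6,fy=6,interpolation=cv2.INTER_NEAREST))
E
```

```text
(no output)
```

View pics/w5c.png

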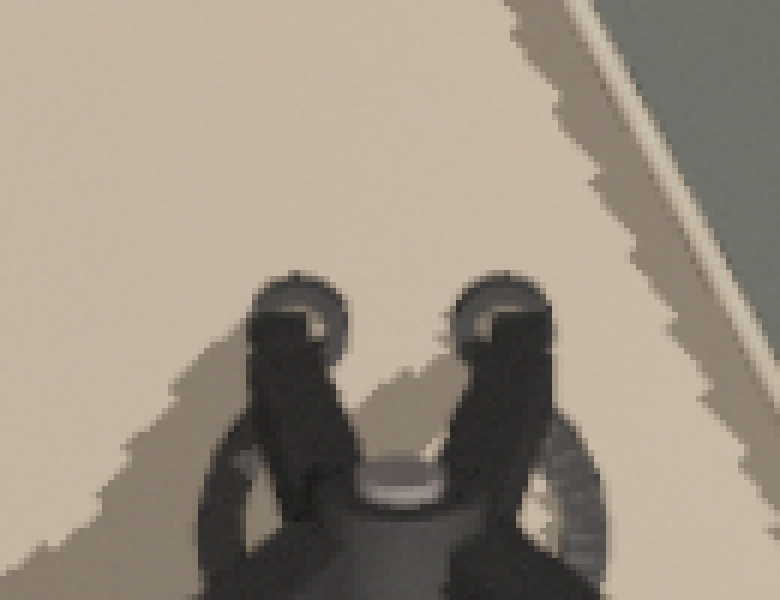

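The crop shows both tips in the eyes, with the eyes already spread to about 34 px (25 mm).

jog_arm([
  [[0,0,0],[0,0,-0.03],0.46],
  [[0,0,0],[0,0,-0.02],0.42],
  [[0,0,0],[0,0,-0.02],0.38],
  [[0,0,0],[0,0,0],0.35],
  [[0,0,0],[0,0,0],0.33],
  [[0,0,0],[0,0,0],0.32],
  [[0,0,0],[0,0,0],0.32],
  [[0,0,0],[0,0,0],0.32],
])

```text
clock: 11.6
tool_pos: [486.3, 236.2, 115.0]
ee_rot: [-0.003, 0.934, -0.358, 0.002]
force: [1.4, 0.7, 10.1]
width: 30.4
finger_force: 58.5
```

jog_arm([
  [[0,0,0],[0,0,-0.05],0.35],
  [[0,0,0],[0,0,-0.1],0.35],
  [[0,0,0],[0,0,-0.1],0.35],
])

```text
clock: 11.9
tool_pos: [482.8, 234.1, 118.9]
ee_rot: [0.001, 0.933, -0.359, -0.001]
force: [-0.0, 0.1, -2.2]
width: 30.6
finger_force: 56.7
```

jog_arm([
  [[0,0,0],[0,0,-0.3],0.36],
  [[0,0,0],[0,0,-0.5],0.36],
  [[0,0,0],[0,0,-0.6],0.36],
  [[0,0,0],[0,0,-0.6],0.36],
  [[0,0,0],[0,0,-0.6],0.36],
  [[0,0,0],[0,0,-0.3],0.36],
  [[0,0,0],[0,0,0],0.36],
])

```text
clock: 12.6
tool_pos: [484.3, 235.0, 208.1]
ee_rot: [-0.001, 0.934, -0.358, 0.0]
force: [0.1, 0.1, -1.9]
width: 30.9
finger_force: 46.6
```

```bash
python3 - <<'E'
from h import *
np.set_printoptions(precision=3,suppress=True)
im=shot('wrist','w6'); t,M,s=tool(); print(t,M,s['clock'],s['force'],s['width'],s['finger_force'])
for z in(101,106):print(pix('w6',t+M@[0,19,z]),pix('w6',t+M@[0,-19,z]))
cv2.imwrite('pics/w6c.png',cv2.resize(cv2.imread('pics/w6.png')[200:320,245:405],None,fx=5,fy=5,interpolation=cv2.INTER_NEAREST))
E
```

```text
[483.751 234.765 206.853] [[ 0.743 -0.669 -0.   ]
 [-0.669 -0.743  0.   ]
 [-0.    -0.    -1.   ]] 12.65 [-0.033  0.8   -3.333] 30.77087241366632 46.58688912168145
[354.924 250.161] [300.11  250.107]
[354.424 247.87 ] [300.599 247.817]
```

View pics/w6c.png

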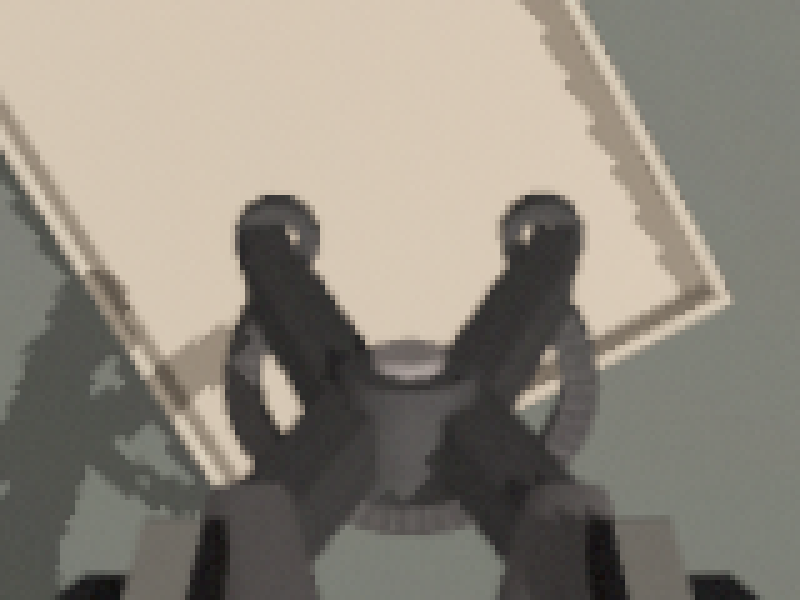

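The crop shows the ring carried on the tips clear of the tray, with lugs at px (300.7,246) and (353.7,246) and its back edge at about (326,306.5). That is the last of the ten pictures, so from here I work from numbers only.

```bash
python3 - <<'E'
from h import *
np.set_printoptions(precision=2,suppress=True)
t,M,s=tool()
for z in(104,106,108,110,112):
  l=[(plane('w6',u,v,t[2]-z)-t)@M for u,v in((300.7,238.6),(353.7,238.6),(326.5,306.7),(291,280),(364.5,280))]
  print(z,*[x[:2] for x in l])
# hub from wrist0 / scene / side
for n in('scene0','side0','wrist0','w1','w2'):
    im=cv2.imread(f'pics/{n}.png'); h=cv2.cvtColor(im,cv2.COLOR_BGR2HSV).astype(int)
    m=((h[...,0]>17)&(h[...,0]<30)&(h[...,1]>110)&(h[...,2]>100)).astype(np.uint8)
    c,_=cv2.findContours(m,cv2.RETR_EXTERNAL,cv2.CHAIN_APPROX_NONE)
    k=max([c for c in c if 200<cv2.contourArea(c)],key=cv2.contourArea,default=None)
    if k is None: print(n,'none');continue
    k=cv2.convexHull(k)
    for z in(30,40,50):
        P=np.array([plane(n,*p[0],z)[:2] for p in k],np.float32)
        A=np.c_[2*P,np.ones(len(P))];q=np.linalg.lstsq(A,(P**2).sum(1),rcond=None)[0]
        print(n,z,q[:2],'D',2*np.sqrt(q[2]+q[0]**2+q[1]**2))
E
```

```text
104 [  7.42 -18.64] [ 7.46 18.18] [-45.57  -0.69] [-23.92 -26.41] [-23.87  26.82]
106 [  6.81 -18.78] [ 6.85 18.33] [-46.62  -0.69] [-24.79 -26.62] [-24.73  27.04]
108 [  6.19 -18.93] [ 6.23 18.48] [-47.66  -0.69] [-25.66 -26.83] [-25.6   27.26]
110 [  5.58 -19.08] [ 5.62 18.63] [-48.71  -0.7 ] [-26.53 -27.04] [-26.47  27.48]
112 [  4.96 -19.23] [ 5.   18.78] [-49.75  -0.7 ] [-27.4  -27.26] [-27.34  27.7 ]
scene0 30 [541.64  -4.54] D 80.07271409015328
scene0 40 [551.86 -11.34] D 79.02545502619346
scene0 50 [562.08 -18.14] D 77.97850827354021
side0 30 [565.02   0.33] D 78.17581604210459
side0 40 [561.68 -10.1 ] D 77.29930256820506
side0 50 [558.34 -20.54] D 76.42292966565175
wrist0 30 [562.12 -15.29] D 75.96486826924382
wrist0 40 [561.78 -17.26] D 73.74072229684482
wrist0 50 [561.45 -19.23] D 71.51663282250813
w1 30 [559.81  -8.07] D 79.57064852950411
w1 40 [560.66 -14.83] D 77.24330433793405
w1 50 [561.5  -21.59] D 74.91593400302698
w2 30 [559.99  -7.39] D 80.0611419731235
w2 40 [560.94 -14.49] D 77.63311229340616
w2 50 [561.88 -21.59] D 75.20503872111317
```

jog_arm([
  [[0,0,0],[0.25,0.2,0],0.36],
  [[0,0,0],[0.5,0.4,0],0.36],
  [[0,0,0],[0.65,0.53,0],0.36],
  [[0,0,0],[0.65,0.53,0],0.36],
  [[0,0,0],[0.65,0.53,0],0.36],
  [[0,0,0],[0.65,0.53,0],0.36],
  [[0,0,0],[0.65,0.53,0],0.36],
  [[0,0,0],[0.65,0.53,0],0.36],
  [[0,0,0],[0.5,0.4,0],0.36],
  [[0,0,0],[0.3,0.25,0],0.36],
  [[0,0,0],[0.1,0.13,0],0.36],
  [[0,0,0],[0,0,0],0.36],
  [[0,0,0],[0,0,0],0.36],
])

```text
clock: 13.95
tool_pos: [516.0, 22.1, 206.8]
ee_rot: [-0.0, 0.934, -0.358, -0.0]
force: [-0.2, -0.1, -2.4]
width: 31.2
finger_force: 46.6
```

```bash
cat >> h.py <<'E'
def circ(P):
    P=np.asarray(P,float);A=np.c_[2*P,np.ones(len(P))];q=np.linalg.lstsq(A,(P**2).sum(1),rcond=None)[0]
    D=2*np.sqrt(q[2]+q[0]**2+q[1]**2); r=np.hypot(*(P-q[:2]).T)-D/2; return q[:2],D,np.std(r)
def gold(n):
    im=cv2.imread(f'pics/{n}.png'); h=cv2.cvtColor(im,cv2.COLOR_BGR2HSV).astype(int)
    m=((h[...,0]>17)&(h[...,0]<30)&(h[...,1]>110)&(h[...,2]>100)).astype(np.uint8)
    c,_=cv2.findContours(m,cv2.RETR_CCOMP,cv2.CHAIN_APPROX_NONE)
    return sorted(c,key=cv2.contourArea)[::-1]
E
python3 - <<'E'
from h import *
np.set_printoptions(precision=2,suppress=True)
shot('wrist','w7'); t,M,s=tool(); print(t,M[:2,:2],s['clock'],s['force'],s['width'],s['finger_force'])
k=gold('w7')
for c in k[:3]:print(cv2.boundingRect(c),cv2.contourArea(c))
k=cv2.convexHull(k[0])[:,0]
for z in(44,46,48,50):
    q,D,sd=circ([plane('w7',*p,z)[:2] for p in k]); print(z,q,D,sd,(np.r_[q,z]-t)@M)
g=cv2.imread('pics/w7.png',0)
c=np.round(k.mean(0)).astype(int);print(c);r=40
for y in range(c[1]-r,c[1]+r,3):print(y,' '.join('%3d'%v for v in g[y,c[0]-r:c[0]+r:2]))
E
```

```text
[516.04  22.3  206.88] [[ 0.74 -0.67]
 [-0.67 -0.74]] 14.0 [-0.7   1.14 -1.34] 30.612861884862163 46.5665094461292
(282, 111, 90, 88) 6023.5
(300, 128, 54, 54) 2162.5
(0, 262, 63, 136) 616.0
44 [561.16 -18.7 ] 72.65493276723522 0.14932874486055583 [ 61.     0.33 162.86]
46 [561.27 -18.8 ] 72.17664464066226 0.1483457122858921 [ 61.14   0.32 160.86]
48 [561.38 -18.89] 71.69835651412065 0.1473626797112247 [ 61.29   0.32 158.86]
50 [561.49 -18.99] 71.2200683875659 0.1463796471365648 [ 61.44   0.32 156.86]
[325 160]
120 202 218 219 216 212 215 206 156 154 158 156 158 161 160 157 156 157 157 157 158 160 162 159 157 158 157 159 158 159 157 157 158 157 159 158 173 213 213 215 215
123 209 212 218 219 212 188 157 154 155 154 157 157 158 161 159 157 155 158 158 158 159 161 159 157 158 158 157 159 157 160 157 158 158 158 158 158 159 193 214 215
126 213 208 216 215 167 154 155 157 156 152 156 156 158 161 160 158 156 158 158 157 157 160 162 157 157 157 156 159 158 158 159 159 158 157 158 158 155 159 178 215
129 212 210 197 153 158 156 154 157 156 154 154 157 156 158 161 158 157 156 157 157 147 144
[... 3144 characters left out ...]
 152 153 156 154 160 158 153 178 213 216 218
189  22  96 147 150 149 152 151 153 155 154 158 158 158 156 154 155 157 157 153 154 155 153 149 157 156 154 157 156 155 154 152 154 155 157 161 203 213 213 213 216
192  30  22  22 110 146 150 153 150 148 152 157 158 156 157 156 155 156 157 155 151 154 154 151 151 156 155 156 158 153 155 150 162 185 214 214 215 213 214 209 144
195  24  24  23  26  39 123 153 153 150 149 153 151 153 156 156 156 154 157 158 153 153 154 155 150 154 156 156 157 159 164 212 210 210 213 210 215 213 153  54  42
198  40  29  27  25  28  28  54 117 146 150 150 151 151 152 149 147 150 157 162 158 154 156 157 157 155 156 154 185 215 217 217 214 210 212 190 140  40  39  39  43
```

jog_arm([
  [[0,0,0],[0.25,0,0],0.36],
  [[0,0,0],[0.5,0,0],0.36],
  [[0,0,0],[0.6,0,0],0.36],
  [[0,0,0],[0.6,0,0],0.36],
  [[0,0,0],[0.5,0,0],0.36],
  [[0,0,0],[0.315,0.013,0.2],0.36],
  [[0,0,0],[0,0,0.4],0.36],
  [[0,0,0],[0,0,0.3],0.36],
  [[0,0,0],[0,0,0],0.36],
  [[0,0,0],[0,0,0],0.36],
])

```text
clock: 15.0
tool_pos: [577.1, -33.9, 179.8]
ee_rot: [0.0, 0.934, -0.358, -0.0]
force: [0.2, -0.2, -2.1]
width: 30.7
finger_force: 46.6
```

```bash
python3 - <<'E'
from h import *
np.set_printoptions(precision=2,suppress=True)
shot('wrist','w8'); t,M,s=tool(); print(t,s['ee_rot'],s['clock'],s['force'],s['width'],s['finger_force'])
H=np.array([561.35,-18.88,48]);print('hub in tool',(H-t)@M)
im=cv2.imread('pics/w8.png'); h=cv2.cvtColor(im,cv2.COLOR_BGR2HSV).astype(int)
c=pix('w8',H)
# outer edge of gold by radial scan
print(c)
pts=[]
for a in np.arange(0,2*np.pi,np.pi/36):
    last=None
    for r in np.arange(28,42,.25):
        P=H+[r*np.cos(a),r*np.sin(a),0];u,v=np.round(pix('w8',P)).astype(int)
        x=h[v,u]
        if 17<x[0]<30 and x[1]>90 and x[2]>70: last=r
        nxt=im[v,u]
        if last and r>last+.2:
            if min(nxt)>170: pts.append((H+[last*np.cos(a),last*np.sin(a),0])[:2]); print(round(np.degrees(a)),last,end='; ')
            break
print();print(len(pts),circ(pts))
g=cv2.cvtColor(im,cv2.COLOR_BGR2GRAY)
for y in range(200,330,3):print(y,' '.join('%3d'%v for v in g[y,276:380:2]))
E
```

```text
[577.43 -33.84 180.37] [-0.    0.93 -0.36  0.  ] 15.05 [-1.12 -0.18 -1.77] 31.18500170995853 46.566961384378374
hub in tool [-22.03  -0.34 132.36]
[325.62 263.62]
205 36.5; 210 36.0; 225 36.25; 245 35.75; 250 35.75; 255 36.25; 305 38.25; 310 38.25; 315 38.0; 325 38.25; 350 37.5; 
11 (array([562.61, -18.68]), np.float64(74.20238473073852), np.float64(0.5040091138758472))
200  39  42  41  42  41  39  40  43  39  39  39  43  41  39  40  39  43  40  42  43  62  88  90  93 101 102 102 102 102  78  53  45  43  40  40  43  41  42  44  45  45  43  41  45  43  44  41  41  41  44  45  46
203  39  37  38  43  40  41  38  41  41  40  40  40  40  41  41  79 104 129 134 138 147 192 194 195 196 200 201 203 202 182 149 145 142 139 116  82  43  45  41  42  43  43  44  45  40  42  43  43  44  39  45  42
206  39  40  40  43  38  44  41  40  39  43  40  47  71 117 155 184 200 211 216 211 215 213 212 212 213 213 216 216 216 216 216 220 220 216 208 197 157 124  77  43  41  44  44  41  44  41  42  41  42  43  42  40
209  41  39  42  40  39  39  40  39  39  51 110 136 194 218 216 215 211 214 215 215 214 215
[... 7900 characters left out ...]
  77  84  81  60  58  60  59  59  25  25  32  38 119 117 118 118
323 117 118 110  32  26  32  33  74  80  82  86  87  85  86  88  90  87  49  38  38  38  37  40  40  37  40  36  42  40  37  34  35  39  42  63  71  79  82  78  61  60  57  60  61  29  22  25  27 109 117 118 118
326 118 117 107  24  30  29  34  75  80  83  87  85  87  86  85  86  86  70  38  38  39  37  38  38  39  38  39  42  38  38  39  35  38  54  68  75  82  85  86  61  57  57  60  59  30  21  24  29 104 118 118 118
329 119 119  46  28  28  29  34  72  76  83  85  87  86  87  85  86  86  84  40  36  38  33  38  36  33  39  37  38  36  38  39  37  42  65  70  76  83  83  87  62  59  58  60  62  34  23  27  30  53 118 117 118
```

```bash
python3 - <<'E'
from h import *
np.set_printoptions(precision=2,suppress=True)
E7=np.load('pics/w7.npz')
t,M,s=tool(); print(t,s['joints'])
im=cv2.imread('pics/w8.png'); g=im.min(2).astype(int); print(g[212:224,326]); print([tuple(x) for x in im[214:222,326]])
H=np.array([561.35,-18.88,48])
for z in(46,48): 
  Q=H.copy();Q[2]=z; print(pix('w8',Q+36*M[:,0]),pix('w8',Q+M@[13,34,0]),pix('w8',Q+M@[13,-34,0]))
for y in(222,226,230,234):
  r=im[y].astype(int); gd=np.where((r[:,0]<80)&(r[:,2]>110))[0]; gd=gd[(gd>280)&(gd<375)]
  P,Q=[plane('w8',u,y,48) for u in(gd[0]-.5,gd[-1]+.5)]; print(y,gd[0],gd[-1],(P-t)@M,(Q-t)@M)
E
```

```text
[577.43 -33.84 180.37] [ 0.21  0.33  0.08  0.   -1.32  0.63]
[204 204 204 205 190  32  28  27  27  35  38  35]
[(np.uint8(204), np.uint8(208), np.uint8(219)), (np.uint8(205), np.uint8(209), np.uint8(220)), (np.uint8(190), np.uint8(196), np.uint8(209)), (np.uint8(32), np.uint8(100), np.uint8(137)), (np.uint8(28), np.uint8(97), np.uint8(135)), (np.uint8(27), np.uint8(100), np.uint8(137)), (np.uint8(27), np.uint8(133), np.uint8(176)), (np.uint8(35), np.uint8(153), np.uint8(198))]
[325.61 218.49] [369.04 247.14] [282.22 247.14]
[325.6  219.14] [369.32 247.95] [281.93 247.95]
222 305 347 [ 11.75 -16.36 132.38] [ 11.75  16.27 132.37]
226 299 352 [  8.61 -20.99 132.38] [  8.61  20.14 132.37]
230 294 358 [  5.45 -24.9  132.38] [  5.45  24.81 132.37]
234 291 361 [  2.27 -27.3  132.38] [  2.27  27.2  132.37]
```

jog_arm([
  [[0,0,0],[-0.025,0,0.1],0.36],
  [[0,0,0],[0,0,0.1],0.36],
  [[0,0,0],[0,0,0.1],0.36],
  [[0,0,0],[0,0,0],0.36],
])

```text
clock: 15.45
tool_pos: [577.2, -33.6, 171.1]
ee_rot: [-0.0, 0.934, -0.358, 0.0]
force: [0.2, -0.5, -0.7]
width: 30.8
finger_force: 46.8
```

jog_arm([
  [[0,0,0],[0,0,0.1],0.36],
  [[0,0,0],[0,0,0],0.36],
])

```text
clock: 15.65
tool_pos: [577.2, -33.7, 168.0]
ee_rot: [-0.0, 0.934, -0.358, 0.0]
force: [0.5, -1.0, -0.4]
width: 31.2
finger_force: 46.8
```

jog_arm([
  [[0,0,0],[0,0,0.1],0.36],
  [[0,0,0],[0,0,0],0.36],
])

```text
clock: 15.85
tool_pos: [577.2, -33.7, 165.1]
ee_rot: [-0.0, 0.934, -0.358, 0.0]
force: [1.3, 0.5, 1.2]
width: 30.9
finger_force: 46.8
```

jog_arm([
  [[0,0,0],[0,0,0.05],0.36],
  [[0,0,0],[0,0,0],0.36],
  [[0,0,0],[0,0,0],0.36],
])

```text
clock: 16.15
tool_pos: [577.6, -33.9, 164.5]
ee_rot: [-0.0, 0.934, -0.358, 0.001]
force: [0.0, -0.3, 5.7]
width: 30.8
finger_force: 47.3
```

```bash
python3 - <<'E'
from h import *
np.set_printoptions(precision=2,suppress=True)
shot('wrist','w9'); t,M,s=tool(); print(t,s['ee_rot'],s['clock'],s['force'],s['force']@M,s['torque']@M)
g=cv2.cvtColor(cv2.imread('pics/w9.png'),cv2.COLOR_BGR2GRAY)
for y in list(range(210,300,3)):print(y,' '.join('%3d'%v for v in g[y,276:380:2]))
E
```

```text
[577.61 -33.86 164.47] [-0.    0.93 -0.36  0.  ] 16.2 [ 0.05 -0.45  4.59] [ 0.35  0.3  -4.59] [ 0.01  0.33 -0.  ]
210  38  39  40  39  40  41  41  43  41  41  37  40  42  82 131 135 140 185 207 216 217 213 211 211 211 211 215 215 216 216 217 224 224 210 179 147 145 141  74  42  44  39  40  44  45  42  43  42  42  42  45  43
213  37  38  36  44  41  39  39  40  40  42  88 118 140 193 213 214 214 215 215 212 213 214 211 212 210 212 213 215 216 216 216 215 215 215 210 214 218 214 188 149 132  76  43  46  42  40  43  41  43  41  43  45
216  38  42  40  37  41  41  43  46  93 138 181 214 216 217 215 215 212 215 215 214 211 215 213 210 212 211 213 215 215 215 216 216 215 216 214 213 213 211 210 218 211 170 153  83  45  45  44  43  46  45  43  45
219  43  38  40  38  40  40  85 150 210 214 215 214 213 215 216 215 215 212 214 216 213 212 215 212 212 211 212 211 214 216 216 216 215 216 216 212 213 213 214 212 212 214 218 200 135  41  45  42  41  43  43  41
222  37  35  39  37  57 115 190 214 218 214 214 215 212 214 214 216 215 213 214 214 197 194 189 148 167 168 168 187 189 191 197 206 217 21
[... 4673 characters left out ...]
  61  61  58  95  95 108 104 103 121 159 160 177 217 215 214  89
291  25  88 151 151 128 106 108  72  64  62  58  58  58  61  60  60  61  59  68  70  72  69  78  90  94  96  96  71  55  53  53  52  54  59  62  60  61  62  63  57  71 103 102 102 140 158 162 214 217 207  68  41
294  27  27  86 152 152 126 106  98  62  59  58  60  59  60  61  58  60  70  69  71  70  68  78  91  90  95  93  61  56  54  53  51  48  57  61  59  61  59  62  61  61  61 104 115 157 168 219 219 195  38  41  42
297  20  25  23  52 139 150  94  84  86  88  86  88  87  65  59  62  72  72  67  71  68  78  88  94  95  98  90  61  57  52  51  53  52  54  53  42  42  59  71  78  84  88  89  97 112 205 217 170  41  41  40  42
```

jog_arm([
  [[0,0,0],[-0.04,0,0],0.36],
  [[0,0,0],[0,0,0],0.36],
  [[0,0,0],[0,0,0],0.36],
])

```text
clock: 16.5
tool_pos: [576.8, -33.1, 164.5]
ee_rot: [-0.0, 0.934, -0.358, 0.001]
force: [0.0, -0.7, 6.2]
width: 30.7
finger_force: 47.4
```

```bash
cat > st.py <<'E'
from h import *
np.set_printoptions(precision=2,suppress=True)
t,M,s=tool(); print(t,s['ee_rot'],s['clock'],s['force']@M,s['torque']@M,s['width'],s['finger_force'])
E
python3 st.py
```

```text
[576.76 -33.11 164.49] [-0.    0.93 -0.36  0.  ] 16.5 [ 0.52  0.53 -6.16] [0.02 0.4  0.02] 30.687972480551235 47.35209982842207
```

```bash
python3 - <<'E'
from h import *
np.set_printoptions(precision=2,suppress=True,linewidth=200)
shot('wrist','w10')
for n in('w6','w8','w9','w10'):
    g=cv2.cvtColor(cv2.imread(f'pics/{n}.png'),cv2.COLOR_BGR2GRAY)
    print(n);
    for y in range(296,312):print(y,' '.join('%3d'%v for v in g[y,308:348:2]))
    for c in(298,300,302,352,354):print(c,g[232:252,c])
t,M,s=tool()
for d in(106,108,110,112,114): print(d,[pix('w10',t+M@[x,0,d])[1] for x in(6,-47.7,-48.7)])
E
```

```text
w6
296  60  63  62  64  61  63  72  83  85  88  88  53  49  43  45  46  43  47  53  41
297  62  61  63  62  62  63  78  81  85  89  79  54  50  44  47  45  48  44  49  39
298  61  63  64  62  60  67  78  67  83  90  55  56  53  47  43  46  46  45  45  39
299  63  63  61  61  61  74  76  66  70  77  57  53  50  49  52  45  44  45  44  41
300  63  64  62  61  65  85  69  67  61  64  54  52  60  70  80  46  46  48  43  40
301  63  62  65  59  83  91  81  77  71  73  76  79  78  83  85  47  44  45  45  43
302  60  64  60  65  97  87  90  83  86  87  89  94  87  89  85  63  47  43  48  44
303  61  61  62  73  97  85  93  85  90  91  90  91  84  91  86  79  48  41  47  44
304  61  61  64  89  94  86  93  83  86  91  89  90  85  93  85  96  64  45  45  46
305  60  60  77 126 102  89  90  85  90  91  90  91  85  91  90 110  83  43  45  47
306  61  60  96 125 125 120 105  94  86  86  86  85  99 107 124 124 101  45  45  47
307  61  71 122 125 125 125 123 122 121 120 119 119 123 122 125 123 122  71  43  44
308  62  89 125 124 126 125 125 124 124 125 125 124 125 125 126 126 124 102  44  47
309  
[... 5802 characters left out ...]
3  58  58  61  59  61  58  58  59]
352 [160 163 163 163 141  87 101 101  85  62  60  58  60  60  61  58  59  60  60  58]
354 [123 150 158 162 143  99 101 103  92  70  61  60  62  61  61  60  60  62  62  59]
106 [np.float64(239.73381778643008), np.float64(308.2946846423464), np.float64(309.468120007422)]
108 [np.float64(238.88553325850629), np.float64(307.0589909515915), np.float64(308.2271130335399)]
110 [np.float64(238.04959384343306), np.float64(305.8387610524256), np.float64(307.0015853245083)]
112 [np.float64(237.22574027653667), np.float64(304.6337322939145), np.float64(305.7912752228421)]
114 [np.float64(236.41372026079776), np.float64(303.4436472497334), np.float64(304.5959262375481)]
```

```bash
python3 - <<'E'
from h import *
t,M,s=tool()
a={n:cv2.imread(f'pics/{n}.png') for n in('w6','w8','w10')}
for y in range(286,345,2):print(y,*[a[n][y,c][::-1] for n in a for c in(318,334)])
H=np.array([561.35,-18.88,0])
print('right arm col, w8/w10')
for x in range(340,392,2):print(x,a['w8'][278,x][::-1],a['w10'][278,x][::-1],a['w10'][290,x][::-1])
for z,r in((58,16.5),(54.5,20),(47.5,36),(47.5,20)): print(z,r,pix('w10',H+[0,0,z]-r*M[:,0]),pix('w10',H+[0,0,z]+r*M[:,0]))
for d in(108,112): print([pix('w10',t+M@p)for p in([-42.2,0,d],[-47.7,0,d],[-25.6,27,d])])
E
```

```text
286 [65 62 61] [46 47 44] [75 72 71] [52 51 49] [74 71 71] [53 51 51]
288 [65 62 62] [46 42 42] [73 71 69] [50 50 50] [70 69 67] [52 51 49]
290 [65 62 60] [46 46 45] [71 69 69] [53 51 50] [72 69 68] [55 52 53]
292 [64 62 59] [45 45 44] [71 67 67] [55 53 53] [73 70 69] [52 49 49]
294 [64 62 61] [47 47 45] [72 69 68] [52 51 48] [71 68 67] [55 52 51]
296 [64 63 60] [45 43 40] [71 66 67] [52 51 49] [74 71 68] [54 53 52]
298 [69 67 63] [48 47 45] [79 77 74] [52 51 50] [117 101  78] [100  94  91]
300 [88 84 81] [73 69 66] [91 87 84] [83 79 78] [200 154  34] [206 160  36]
302 [92 86 83] [93 88 86] [97 92 90] [109 105 101] [202 156  37] [205 159  42]
304 [89 86 82] [96 92 89] [101  96  93] [110 106 102] [205 159  39] [144 106  28]
306 [120 121 114] [108 107 102] [68 61 63] [69 64 63] [95 77 50] [99 75 37]
308 [125 127 117] [124 127 117] [38 35 37] [41 36 38] [98 97 92] [113 109 105]
310 [123 126 118] [124 127 118] [43 39 37] [42 36 38] [107 104 100] [119 115 111]
312 [124 125 117] [125 127 117] [40 38 37] [40 37 36] [107 103 100] [106 102  98]
314 [124 126 118] [125 127 119] [42 38 40] [40 3
[... 2096 characters left out ...]
 39 40] [221 209 204] [43 37 40]
382 [44 40 40] [49 45 45] [45 41 39]
384 [44 40 39] [44 41 40] [45 42 41]
386 [46 42 40] [45 42 37] [43 38 38]
388 [63 60 57] [44 41 40] [43 40 40]
390 [148 139 136] [44 40 42] [42 39 36]
58 16.5 [326.30120932 296.06834131] [326.31502899 253.99459055]
54.5 20 [326.30662697 298.21599659] [326.32339618 247.73149258]
47.5 36 [326.31287953 312.45734877] [326.34288435 223.5067654 ]
47.5 20 [326.32003631 294.20306614] [326.33684472 244.70127227]
[array([326.52177383, 300.5653388 ]), array([326.51757715, 307.05899095]), array([363.39142808, 280.17547364])]
[array([326.52137087, 298.20060172]), array([326.5172685 , 304.63373229]), array([362.89657498, 278.02739163])]
```

jog_arm([
  [[0,0,0],[0,0,-0.2],0.36],
  [[0,0,0],[0,0,-0.3],0.36],
  [[0,0,0],[0,0,0],0.36],
  [[0,0,0],[0,0,0],0.36],
])

```text
clock: 16.95
tool_pos: [575.7, -32.7, 178.2]
ee_rot: [-0.0, 0.934, -0.358, -0.001]
force: [0.4, 0.1, -2.9]
width: 30.8
finger_force: 46.5
```

```bash
python3 st.py; python3 - <<'E'
from h import *
np.set_printoptions(precision=2,suppress=True)
shot('wrist','w11'); t,M,s=tool(); im=cv2.imread('pics/w11.png'); g=cv2.cvtColor(im,cv2.COLOR_BGR2GRAY)
print(t)
for c in(298,300,352,354):print(c,g[232:252,c])
for y in range(296,324,2):print(y,*[im[y,c][::-1] for c in(318,326,334)])
r=im[219:260,326];print([(i+200,tuple(int(v) for v in im[i+200,326][::-1])) for i in range(8,24)])
H=np.array([561.35,-18.88,0])
for z in(47.5,):print((H+[0,0,z]-t)@M, pix('w11',H+[0,0,z]+36*M[:,0]))
for y in(270,280,290):print(y,g[y,276:380:2])
E
```

```text
[575.67 -32.67 178.25] [-0.    0.93 -0.36 -0.  ] 16.95 [ 0.24 -0.29  2.86] [0.04 0.05 0.01] 30.818173971607706 46.522230240516365
[575.59 -32.72 178.  ]
298 [157 157 157 158 156 159 160 158 113  76  69  79  81  57  57  60  59  59
  56  58]
300 [154 155 155 157 156 156 158 158 109  77  71  80  81  59  59  61  59  59
  57  58]
352 [161 163 161 161 161 161 159 159 128  86  68  75  79  58  56  55  60  57
  57  58]
354 [160 160 162 161 161 163 162 163 139  97  71  79  82  60  58  61  57  59
  59  59]
296 [74 71 70] [100  96  95] [53 51 49]
298 [79 78 76] [74 71 69] [53 53 51]
300 [88 84 82] [66 66 63] [80 76 73]
302 [96 93 90] [97 93 92] [99 95 92]
304 [149 140 136] [103  98  96] [166 157 152]
306 [43 39 40] [46 42 45] [45 41 41]
308 [38 33 37] [40 37 40] [42 36 38]
310 [44 38 36] [39 36 37] [40 35 36]
312 [41 36 36] [42 39 40] [41 37 38]
314 [41 39 38] [39 35 36] [41 38 37]
316 [40 38 37] [42 38 39] [42 40 40]
318 [41 39 37] [39 35 35] [40 38 37]
320 [38 33 33] [39 34 36] [41 39 41]
322 [40 37 35] [38 36 36] [38 34 37]
[(208, (220, 210, 205)), (209, (220, 209, 204)), (210, (220, 209, 204
[... 293 characters left out ...]
6, 161, 36))]
[-19.69  -0.84 130.52] [325.57 216.97]
270 [152 154 152 103 106 108 106  88  93  92  94  88  51  49  48  57  59  58
  57  42  53  53 108 115 114 112 112 112 114  75  55  57  57  58  58  61
  69  69  70  90  93  94  91 130 160 161 160 182 219 219 220 180]
280 [ 22  73 152 151 147 106 105  80  64  62  61  78 111 111  90  51  58  59
  61  57  70  77  83  87  91  94  96  95  96  95  89  80  62  54  56  63
  87 108 109  82  92  97  95 111 161 164 214 216 210  74  40  42]
290 [ 25  21  25  23  25  80 148 151 131  89  91  68  60  58  59  58  60  59
  59  73  70  71  79  92  96  98 101  66  56  50  49  55  58  60  59  57
  62  59  60  66  96 131 202 219 197  41  42  39  41  40  41  40]
```

jog_arm([
  [[0,0,0],[0.12,0,0],0.36],
  [[0,0,0],[0,0,0.1],0.36],
  [[0,0,0],[0,0,0.1],0.36],
  [[0,0,0],[0,0,0.1],0.36],
  [[0,0,0],[0,0,0.05],0.36],
  [[0,0,0],[0,0,0],0.36],
])

```text
clock: 17.6
tool_pos: [578.6, -35.2, 167.6]
ee_rot: [0.0, 0.934, -0.358, -0.0]
force: [0.1, 0.6, -0.6]
width: 31.1
finger_force: 46.6
```

```bash
python3 st.py; cat > bk.py <<'E'
import sys
from h import *
np.set_printoptions(precision=2,suppress=True)
n=sys.argv[1]; shot('wrist',n); t,M,s=tool(); im=cv2.imread(f'pics/{n}.png'); g=cv2.cvtColor(im,cv2.COLOR_BGR2GRAY)
H=np.array([561.35,-18.88,47.5]); print('hub',(H-t)@M)
for c in(298,354):print(c,g[232:252,c])
for y in range(294,324,2):print(y,*[im[y,c][::-1] for c in(318,334)])
E
python3 bk.py w12
```

```text
[578.64 -35.18 167.59] [ 0.    0.93 -0.36 -0.  ] 17.6 [-0.28 -0.5   0.61] [0.11 0.3  0.01] 31.069142034371616 46.552968733012676
hub [-23.84  -0.55 120.35]
298 [100  87  88 122 148 154 141  74  96  93  75  59  60  60  60  60  58  59
  59  60]
354 [152 117 108 127 148 155 135  91  97  93  72  59  59  61  60  61  60  60
  59  61]
294 [72 69 66] [53 49 50]
296 [71 70 67] [52 49 50]
298 [88 83 81] [77 73 71]
300 [186 145  68] [193 151  60]
302 [199 154  34] [186 141  36]
304 [202 157  40] [147 108  31]
306 [152 117  52] [101  79  41]
308 [99 93 94] [93 89 88]
310 [115 111 109] [107 104 101]
312 [119 114 112] [110 107 103]
314 [109 103 102] [109 105 103]
316 [53 49 49] [55 50 50]
318 [40 37 37] [41 35 36]
320 [39 36 35] [37 37 39]
322 [40 39 34] [35 33 35]
```

```bash
cat > ed.py <<'E'
import sys
from h import *
for n in sys.argv[1:]:
    im=cv2.imread(f'pics/{n}.png').astype(int); gold=(im[...,2]-im[...,0]>55)
    print(n)
    for y in range(236,316,4):
        # runs: string of gold(G)/white(W)/neutral
        row=''.join('G' if gold[y,x] else ('W' if im[y,x].min()>165 else ('.' if im[y,x].max()>85 else '#')) for x in range(270,384))
        print(y,row)
E
python3 ed.py w11 w12
```

```text
w11
236 ###.WWWWWWWWWWWW..GGGGGGGGGGGGGGGGGGGGGGGGGGGGGGGGGGGGGGGGGGGGGGGGGGGGGGGGGGGGGGGGGGGGGGGGGGGGG.WWWWWWWWWWWWW#####
240 ##.WWWWWWWWW....GGGGGGGGGGGGGGGGGGGGGGGGGGGGGG.....................GGGGGGGGGGGGGGGGGGGGGGGGGGGGGGWWWWWWWWWWWWW.###
244 #.WWWWWW......GGGGGGGGGG########...###....................................G#####.########GGGGGGGGGGWWWWWWWWWWWW###
248 #WWWWWW.....GGGGGGGGGGG##########GG.............WWWWWWWWWWWWWWWWWW........####.G##########GGGGGGGGGGWWWWWWWWWWW.##
252 #WWWWW.....GGGGGGGGGGGG##############....WWWWW............................################GGGGGGGGGGGWWWWWWWWWWW.#
256 .WWWW......GGGGGGGGGGGGG###############.WWWWWWWWWW........................###############GGGGGGGGGGGGGWWWWWWWWWW##
260 #.........GGGGGGGGGGGGGG##################.............................##################GGGGGGGGGGGGGWWWWWWWWW.##
264 ##.........GGGGGGGGGGG.######################.........W..............#####################GGGGGGGGGGGGWWWWWWWW.###
268 ###........GGGGGGGGGG##.....####################.................#####################......GGGGGGGGGGWWWWWWWW####
272 ####........GGGGGGGG.
[... 2967 characters left out ...]
......GGGGG.##############################.........############################....GGGGGGWWWWW.##########
296 ############......GG..###...######################......#############################.......GGG.WWWW.#############
300 ####################.............############GGGGGG.........GGGGGGGG#################.............################
304 ####...........######.............#########GGGGGGGGGGGGGGGGGGGGGGGGGG.##################.#########...........#####
308 ##.............#######..............####..........##############.........##########################............###
312 #.............########....................................................G..######################.............##
```

```bash
cat > m.py <<'E'
import sys
from h import *
np.set_printoptions(precision=2,suppress=True)
n=sys.argv[1]; shot('wrist',n); t,M,s=tool(); im=cv2.imread(f'pics/{n}.png').astype(int); g=im.mean(2)
H=np.array([561.35,-18.88,47.5]); h=(H-t)@M
gold=(im[...,2]-im[...,0]>55)
def edge(v): # largest drop index
    d=np.diff(v); return int(np.argmin(d))
bo=[296+edge(g[298:322,c])+2.5 for c in(318,322,326,330,334)]
bg=[int(gold[296:312,c].sum()) for c in(318,326,334)]
lf=[230+edge(g[230:246,c])+.5 for c in(298,300,302,350,352,354)]
wid=[]
for y in range(268,300,2):
    L=[x for x in range(270,300) if gold[y,x] and not gold[y,x+1] and not gold[y,x+3]];R=[x for x in range(350,375) if gold[y,x] and not gold[y,x-1] and not gold[y,x-3]]
    if L and R: wid.append((R[0]-L[-1],y,(R[0]+L[-1])/2))
print(n,'tcp z',t[2],'hub',h[:2],'back',bo,'goldrows',bg,'lugfront',lf,'wid',sorted(wid)[::-1][:3],'F',s['force']@M,'T',s['torque']@M)
E
true
```

jog_arm([
  [[0,0,0],[0,0,-0.25],0.36],
  [[0,0,0],[0,0,-0.25],0.36],
  [[0,0,0],[0,0,0],0.36],
  [[0,0,0],[0,0,0],0.36],
])

```text
clock: 18.05
tool_pos: [578.8, -35.2, 183.4]
ee_rot: [-0.0, 0.934, -0.358, 0.0]
force: [-0.2, 0.2, -1.4]
width: 31.0
finger_force: 46.5
```

```bash
python3 m.py a1
```

```text
a1 tcp z 183.029164852884 hub [-23.75  -0.5 ] back [306.5, 306.5, 306.5, 306.5, 306.5] goldrows [6, 5, 6] lugfront [239.5, 239.5, 239.5, 239.5, 239.5, 239.5] wid [(73, 270, 325.5), (72, 280, 326.0), (72, 268, 326.0)] F [ 0.9  -0.44  2.1 ] T [-0.02  0.06  0.05]
```

jog_arm([
  [[0,0,0],[0,0,0.1],0.36],
  [[0,0,0],[0,0,0.1],0.36],
  [[0,0,0],[0,0,0],0.36],
])

```text
clock: 18.4
tool_pos: [578.3, -35.2, 176.1]
ee_rot: [0.0, 0.934, -0.358, -0.001]
force: [-0.4, 0.5, -2.0]
width: 31.4
finger_force: 46.5
```

```bash
python3 m.py a2
```

```text
a2 tcp z 176.41090573925112 hub [-23.57  -0.85] back [310.5, 310.5, 310.5, 310.5, 310.5] goldrows [3, 4, 4] lugfront [239.5, 239.5, 239.5, 239.5, 239.5, 239.5] wid [(73, 282, 325.5), (72, 270, 326.0), (71, 268, 325.5)] F [-0.89 -0.62  2.16] T [-0.01  0.1  -0.01]
```

jog_arm([
  [[0,0,0],[0,0,0.1],0.36],
  [[0,0,0],[0,0,0],0.36],
])

```text
clock: 18.65
tool_pos: [578.7, -35.2, 173.7]
ee_rot: [0.0, 0.934, -0.358, -0.0]
force: [-0.0, -0.1, -1.1]
width: 31.2
finger_force: 46.6
```

```bash
python3 m.py a3
```

```text
a3 tcp z 173.8279293726708 hub [-23.84  -0.54] back [311.5, 312.5, 312.5, 312.5, 311.5] goldrows [2, 2, 1] lugfront [230.5, 239.5, 239.5, 239.5, 239.5, 230.5] wid [(72, 288, 326.0), (72, 270, 326.0), (70, 290, 326.0)] F [-0.12  0.28  0.51] T [ 0.03  0.14 -0.08]
```

jog_arm([
  [[0,0,0],[0,0,0.1],0.36],
  [[0,0,0],[0,0,0],0.36],
])

```text
clock: 18.9
tool_pos: [578.7, -35.2, 170.7]
ee_rot: [-0.0, 0.934, -0.358, -0.0]
force: [0.5, 0.7, -0.9]
width: 30.9
finger_force: 46.6
```

```bash
python3 m.py a4
```

```text
a4 tcp z 170.8257008260556 hub [-23.83  -0.51] back [306.5, 306.5, 316.5, 315.5, 315.5] goldrows [8, 7, 8] lugfront [230.5, 230.5, 239.5, 239.5, 230.5, 231.5] wid [(74, 290, 326.0), (72, 294, 326.0), (72, 292, 326.0)] F [ 0.74 -0.04  0.97] T [0.06 0.17 0.02]
```

```bash
python3 - <<'E'
from h import *
np.set_printoptions(precision=1,suppress=True)
for n in('w1','w2','scene0','side0','wrist0'):
    print(n,[(z,pix(n,[561.35,-18.88,z])) for z in(38,48,58,70)])
    im=cv2.imread(f'pics/{n}.png').astype(int); c=pix(n,[561.35,-18.88,55]).astype(int)
    w=26 if n[0]=='w' else 12
    sub=im[c[1]-w:c[1]+w,c[0]-w:c[0]+w]; 
    # hub = non-gold enclosed in gold
    gold=(im[...,2]-im[...,0]>55).astype(np.uint8)
    cs,hi=cv2.findContours(gold,cv2.RETR_CCOMP,cv2.CHAIN_APPROX_NONE)
    for k,h in zip(cs,hi[0]):
        if h[3]>=0 and cv2.contourArea(k)>40 and abs(k[:,0].mean(0)-c).max()<20: print('hole',cv2.boundingRect(k),cv2.fitEllipse(k))
    if n in('w1','w2'):
        print(c)
        for y in range(c[1]-24,c[1]+24,2):print(y,' '.join(('G' if gold[y,x] else ' ')+'%3d'%im[y,x].mean() for x in range(c[0]-24,c[0]+24,2)))
E
```

```text
w1 [(38, array([104.5, 120.6])), (48, array([ 99.1, 120.9])), (58, array([ 93.5, 121.1])), (70, array([ 86.5, 121.4]))]
hole (78, 100, 38, 43) ((96.49829864501953, 120.79762268066406), (36.902095794677734, 42.99126052856445), 13.892629623413086)
[ 95 121]
97  113   33   34   34 G 66 G128 G128 G130 G132 G132 G127 G133 G130 G129 G127 G129 G131 G131 G132 G129 G129 G131 G129 G133
99   89   36   32   41 G128 G130 G131 G131 G132 G131 G127 G130 G127 G130 G128 G128 G129 G132 G132 G130 G132 G131 G133 G132
101   36   36   37 G124 G128 G128 G130 G131 G130 G128 G141  146  151  153  129  108  116 G132 G130 G128 G127 G129 G133 G133
103   34   37   44 G124 G131 G127 G132 G131 G131  139  146  154  154  157  159  158  148  106  119 G131 G132 G133 G135 G131
105   36   35 G117 G130 G130 G130 G131 G138  143  171  175  174  172  175  168  163  164  155  109  149 G130 G133 G134 G130
107   34   39 G128 G131 G127 G132 G129  150  171  128  103   96   96  136  171  172  166  165  139  111  152 G135 G130 G131
109   34 G 97 G125 G127 G131 G130  146  177  104  103  107  105  106  105  111  177  170  166  165  11
[... 5405 characters left out ...]
rray([352.3, 269.1])), (58, array([352.4, 265.7])), (70, array([352.4, 261.6]))]
hole (344, 259, 19, 15) ((352.8803405761719, 265.9400329589844), (13.854360580444336, 18.33798599243164), 93.16995239257812)
side0 [(38, array([348.3, 233.7])), (48, array([348.4, 230.7])), (58, array([348.4, 227.6])), (70, array([348.5, 223.8]))]
hole (339, 221, 18, 15) ((347.4886779785156, 228.30712890625), (13.964703559875488, 17.48105812072754), 90.59213256835938)
wrist0 [(38, array([314.1, 197.2])), (48, array([313.7, 199.3])), (58, array([313.4, 201.6])), (70, array([312.9, 204.5]))]
hole (290, 176, 48, 49) ((313.430419921875, 200.3401641845703), (47.24744415283203, 47.748748779296875), 166.95175170898438)
```

```bash
python3 - <<'E'
from h import *
for n in('w6','w8','w11','a1','a2','a3','a4','w12','w10'):
    im=cv2.imread(f'pics/{n}.png').astype(int)
    print(n,'col318,326,334 rows 292-320')
    for c in(318,334):
        print('  ',''.join('G' if p[2]-p[0]>45 else 'W' if p.min()>165 else '#' if p.max()<60 else '-' if p.max()<90 else 'r' for p in im[288:322,c]), ' lug', ''.join('G' if p[2]-p[0]>45 else 'W' if p.min()>165 else '#' if p.max()<60 else '-' if p.max()<80 else 'r' for p in im[228:252,300 if c==318 else 352]))
E
```

```text
w6 col318,326,334 rows 292-320
   -------------rr--rrrrrrrrrrrrrrrrr  lug WWWWWWWWWWW-#-rr-#######
   ############--rrrrrrrrrrrrrrrrrrrr  lug WWWWWWWWWWr##rrr---#####
w8 col318,326,334 rows 292-320
   ------------rrrrrr-###############  lug GGGGGGGGGGG--rrrr-###---
   ############-rrrrr-###############  lug GGGGGGGGGGG--rrrrr-##--#
w11 col318,326,334 rows 292-320
   -------------rrrr-################  lug GGGGGGGGGGGGGr-rr-----#-
   ############-rrrrr################  lug GGGGGGGGGGGGGr--r###-#-#
a1 col318,326,334 rows 292-320
   ------------GGGGGGr-##############  lug GGGGGGGGGGGGG--r-#-#----
   ############GGGGGGWr##############  lug GGGGGGGGGGGGGr----##-##-
a2 col318,326,334 rows 292-320
   ------------rrrrrrGGGGr###########  lug GGGGGGGGGGGGr-rr-#-----#
   ###########--rrrrGGGGGr###########  lug GGGGGGGGGGGGG-rrr#----##
a3 col318,326,334 rows 292-320
   -----------rGr--rrrrrGGG-#########  lug WGGGGGGGGGGGr-rr-#-----#
   ###########-----rrrrrGGWr#########  lug WrGGGGGGGGGGG-rr--------
a4 col318,326,334 rows 292-320
   -----------GGGGGGGG-rrrrrrr-######  lug WWGGGGGGGGGGrrr-#-----#-
   ###########GGGGGGGG#-rrrrrr-######  lug WWGGGGGGGGGGrrr-#-------
w12 col318,326,334 rows 292-320
   -----------rGGGGGGG-rrrrrrr-######  lug WWWGGGGGGGGrrr--#-------
   ##########-GGGGGGGG-rrrrrrrr######  lug WWWGGGGGGGG-rr-#-##---#-
w10 col318,326,334 rows 292-320
   ----------rGGGGGGGr-rrrrrrr-######  lug WGGGGGGGGGrrr-----------
   ##########rGGGGGGGG-rrrrrrr-######  lug GGGGGGGGGrrrr----------#
```

```bash
python3 - <<'E'
from h import *
np.set_printoptions(precision=1,suppress=True)
t,M,s=tool()
for n in('scene','side'):
    im=shot(n,n+'1').astype(int)
    P={'eyeL':[0,-19,108],'eyeR':[0,19,108],'bk_level':[-47.7,0,108],'bk_up':[-47.7,0,94],'bk_far':[-55,0,108],'wL':[-24,-27,108],'wR':[-24,27,108],'wLup':[-24,-27,101],'wRup':[-24,27,101]}
    px={k:pix(n+'1',t+M@np.array(v,float)) for k,v in P.items()}; print(n,px)
    print('hubtop',pix(n+'1',[561.35,-18.88,58]))
    c=np.mean(list(px.values()),0).astype(int)
    x0=c[0]-32
    print('x0',x0)
    for y in range(c[1]-24,c[1]+24):
        print(y,''.join('G' if p[0]-p[2]>50 else 'W' if p.min()>165 else '#' if p.max()<50 else '-' if p.max()<90 else 'r' if p.max()<140 else 'o' for p in im[y,x0:c[0]+33]))
E
```

```text
scene {'eyeL': array([358.9, 271.5]), 'eyeR': array([342.2, 269.5]), 'bk_level': array([353.8, 257.7]), 'bk_up': array([353.9, 252.9]), 'bk_far': array([354.3, 255.8]), 'wL': array([363.9, 265.3]), 'wR': array([340.6, 262.6]), 'wLup': array([364. , 262.9]), 'wRup': array([340.6, 260.2])}
hubtop [352.4 265.7]
x0 320
238 WWWWWWWWWWWWWWWWWWWWWWWWr---rWWWWWWWorrrrWWWWWWooooorrroooWWWWWWW
239 WWWWWWWWWWWWWWWWWWWWWWWWr---roWWWWWWorrrrWWWWWWWoooooooWWWWWWWWWW
240 WWWWWWWWWWWWWWWWWWWWWWWWor--roWWWWWor--roWWWWWWWWWWWWWWWWWWWWWWWW
241 WWWWWWWWWWWWWWWWWWWWWWWWWr---rWWWWWor--roWWWWWWWWWWWWWWWWWWWWWWWW
242 WWWWWWWWWWWWWWWWWWWWWWWWWor--roWWWor--roWWWWWWWWWWWWWWWWWWWWWWWWW
243 WWWWWWWWWWWWWWWWWWWWWWWWWor---roooor--roWWWWWWWWWWWWWWWWWWWWWWWWW
244 WWWWWWWWWWWWWWWWWWWWWWWWWor---rrrrr--rrWWWWWWWWWWWWWWWWWWWWWWWWWW
245 WWWWWWWWWWWWWWWWWWWWWWWWWWrr--rrrrr--roWWWWWWWWWWWWWWWWWWWWWWWWWW
246 WWWWWWWWWWWWWWWWWWWWWWWWWWor-rrrrr---roWWWWWWWWWWWWWWWWWWWWWWWWWW
247 WWWWWWWWWWWWWWWWWWWWWWWWWWorrrrrrr--roWWWWWWWWWWWWWWWWWWWWWWWWWWW
248 WWWWWWWWWWWWWWWWWWWWWWWWWWWrrrrorr--roWWWWWWWWWWWWWWWWWWWWWWWWWWW
249 WWWWWWWWW
[... 5552 characters left out ...]

238 -##-#-########WWWWWWGGGGGGGGGGGGGGGGGGGGGGGGGGWWWWWW#############
239 -##-##-##--###oWWWWWWGGGGGGGGGGGGGGGGGGGGGGGGWWWWWWW#############
240 -#####-#######rWWWWWWWGGGGGGGGGGGGGGGGGGGGGGWWWWWWWr#############
241 -#############-oWWWWWWWWGGGGGGGGGGGGGGGGGGWWWWWWWWWr#############
242 -####-#########rWWWWWWWWWWGGGGGGGGGGGGGGWWWWWWWWWWo-######-######
243 r-#############roWWWWWWWWWWWWWGGGGGWWWWWWWWWWWWWWor#############-
244 r-#############-roWWWWWWWWWWWWWWWWWWWWWWWWWWWWWWWr##############-
245 or#######-######-rooWWWWWWWWWWWWWWWWWWWWWWWWWWWWr-##############o
246 or-##############-roWWWWWWWWWWWWWWWWWWWWWWWWWWWo-###############W
247 rr-#########-#####-roWWWWWWWWWWWWWWWWWWWWWWWWWr-###############-W
```

jog_arm([
  [[0,0,0],[0.04,0,0],0.36],
  [[0,0,0],[0.04,0,0],0.36],
  [[0,0,0],[0.04,0,0],0.36],
  [[0,0,0],[0,0,0],0.36],
])

```text
clock: 19.45
tool_pos: [581.3, -37.8, 170.7]
ee_rot: [0.0, 0.934, -0.358, -0.0]
force: [-0.9, -0.2, -2.1]
width: 31.2
finger_force: 46.5
```

```bash
cat > z.py <<'E'
import sys
from h import *
np.set_printoptions(precision=2,suppress=True)
n=sys.argv[1]; shot('wrist',n); t,M,s=tool(); im=cv2.imread(f'pics/{n}.png').astype(int)
print('tcpz %.1f'%t[2],'hub',((np.array([561.35,-18.88,47.5])-t)@M)[:2],'F',s['force']@M,'T',s['torque']@M)
f=lambda a:''.join('G' if p[2]-p[0]>45 else 'W' if p.min()>165 else '#' if p.max()<60 else '-' if p.max()<90 else 'r' for p in a)
for c in(318,334): print(' ',f(im[288:322,c]),' lug',f(im[228:252,300 if c==318 else 352]))
for y in(272,280,288): print(y,f(im[y,280:375]))
E
python3 z.py b1
```

```text
tcpz 170.7 hub [-27.39  -0.67] F [-0.08  0.39  2.01] T [0.   0.01 0.01]
  -----------rrrr--rrrrrrGGGGGGG####  lug WWWWWWrGGGGGGG-----#-##-
  ############rrr---rrrrrGGGGGGr####  lug WWWWWWrGGGGGGG----###---
272 GGGGGGGGGGG---rrrrrG-#################-rrrrrrrrrrrrrrr--####-##----------GGrrrrrrrGGGGGGGGGGGWW
280 GGGGGGGGGG-------GGGrrrrr-###-##-#---------rrrrrrrrrrrrrr----####---rrrrrGGGrrrrrrrrGGGGGGGGGWW
288 rrGGGGGGGGG--------Gr--#---------#-------rrrrrrrrrrr-######--------#---##G--rrrrrrGGGGGGGGGWWWW
```

jog_arm([
  [[0,0,0],[0,0,0.1],0.36],
  [[0,0,0],[0,0,0],0.36],
])

```text
clock: 19.7
tool_pos: [581.1, -37.6, 167.4]
ee_rot: [0.0, 0.934, -0.358, -0.001]
force: [-0.6, 0.9, -2.5]
width: 30.5
finger_force: 46.5
```

```bash
python3 z.py b2
```

```text
tcpz 167.6 hub [-27.19  -0.77] F [0.34 0.77 2.8 ] T [0.03 0.02 0.04]
  -----------rrWrrr-rrrrrrGGGGGGGr##  lug WWWWWWrGGGGGGG-----#----
  ############rrrr--rrrrrrGGGGGGGr##  lug WWWWWWWrGGGGGG----##-#--
272 GGGGGGGGGGG---rrrrrr-#################-rrrrrrrrrrrrrrr-###-####----------GrrrrrrrrGGGGGGGGGGGWW
280 GGGGGGGGGG-------GGGrrrrr-#####------------rrrrrrrrrrrrrr----##-#---rrrrrGGGGrrrrrrGGGGGGGGGGGW
288 rGGGGGGGGGG------#-G-----#---------------rrrrrrrrrr-#########-------#-##-GG-rrrrrrrGGGGGGGGWWWW
```

jog_arm([
  [[0,0,0],[0,0,0.1],0.36],
  [[0,0,0],[0,0,0],0.36],
])

```text
clock: 19.95
tool_pos: [581.5, -37.7, 165.0]
ee_rot: [-0.0, 0.934, -0.358, 0.0]
force: [-0.6, 0.3, -1.9]
width: 31.0
finger_force: 46.5
```

```bash
python3 z.py b3
```

```text
tcpz 165.0 hub [-27.5   -0.46] F [0.06 0.28 1.92] T [ 0.02  0.06 -0.02]
  ------------rrWWrr-rrrrrrrGGGGGGG-  lug WWWWWWWWWGGGGG--r--#----
  ############-rrWrr--rrrrrrGGGGGGG-  lug WWWWWWWWWGGGGG--r-###--#
272 GGGGGGGGGGG----rrrrG-######--#####-####-rrrrrrrrrrrrrr-##-#-##-##--------GrrrrrrrrGGGGGGGGGGGGW
280 GGGGGGGGGG-------GGGrrrrr-####-####--------rrrrrrrrrrrrrr----####---rrrrrGGGGrrrrrrrGGGGGGGGGGW
288 rGGGGGGGGG--------GG------#-#--#---------rrrrrrrrrrr--####--------##-----GGr-rrrrrrGGGGGGGGGGWW
```

jog_arm([
  [[0,0,0],[0,0,0.07],0.36],
  [[0,0,0],[0,0,0],0.36],
])

```text
clock: 20.2
tool_pos: [581.9, -37.9, 163.6]
ee_rot: [-0.0, 0.934, -0.358, 0.001]
force: [-0.1, -0.3, 3.6]
width: 30.7
finger_force: 47.3
```

```bash
python3 z.py b4
```

```text
tcpz 163.7 hub [-28.11  -0.28] F [-0.51  1.2  -3.34] T [-0.18 -0.06  0.02]
  ------------rrrWWrrrrrrrrrrGGGGGGG  lug WWWWWWWWWWGGGGG-rr###---
  ############-rrrWWrrrrrrrrrGGGGGGG  lug WWWWWWWWWGGGGGG-rr-####-
272 GGGGGGGGGGGG---rrrrr-######--#######-##-rrrrrrrrrrrrrr-#########---------rrrrrrrrrGGGGGGGGGGGGW
280 GGGGGGGGGG-------GGGrrrrr-####-####--------rrrrrrrrrrrrrr----####---rrrrrrGGGrrrrrrrGGGGGGGGGGG
288 rGGGGGGGGG--------GG-#--####----#--------rrrrrrrrrrrr-####-------#------rGGG-rrrrrrGGGGGGGGGGWW
```

jog_arm([
  [[0,0,0],[0,0,-0.15],0.36],
  [[0,0,0],[-0.06,0,0],0.36],
  [[0,0,0],[0,0,0.08],0.36],
  [[0,0,0],[0,0,0.07],0.36],
  [[0,0,0],[0,0,0],0.36],
])

```text
clock: 20.75
tool_pos: [580.4, -36.6, 163.2]
ee_rot: [0.0, 0.934, -0.358, 0.0]
force: [-0.6, -0.1, 4.0]
width: 31.1
finger_force: 47.3
```

```bash
python3 z.py b5
```

```text
tcpz 163.3 hub [-26.08  -0.42] F [-0.03  0.9  -2.84] T [-0.13 -0.01 -0.03]
  ------------rrWrrr--rrrrrrGGGGGGr#  lug WWWWWWrGGGGGGG---###----
  ############rrWrrr#-rrrrrrGGGGGrr#  lug WWWWWWrGGGGGGG-r--##-#-#
272 GGGGGGGGGGG--rrrrrrG-#########-########rrrrrrrrrrrrrrr-##------##--------GrrrrrrrrGGGGGGGGGGGGW
280 GGGGGGGGGG------rGGGrrrrr-###-#-###--------rrrrrrrrrrrrrr-----###---rrrrrrGGGrrrrrrrGGGGGGGGGGG
288 rGGGGGGGGG--------GG--##-----------------rrrrrrrrrrr--####--#--#-------##GGr-rrrrrrGGGGGGGGGWWW
```

jog_arm([
  [[0,0,0],[0,0,0.05],0.36],
  [[0,0,0],[0,0,0],0.36],
])

```text
clock: 21.0
tool_pos: [580.3, -36.6, 161.7]
ee_rot: [-0.0, 0.934, -0.358, 0.0]
force: [-0.5, -1.1, 4.6]
width: 31.0
finger_force: 47.5
```

```bash
python3 z.py b6
```

```text
tcpz 161.8 hub [-26.    -0.42] F [-0.42  0.47 -5.17] T [-0.21  0.04  0.01]
  ------------rrWWrr--rrrrrrGGGGGWW-  lug WWWWWWrGGGGGGG-r--####--
  ############-rrWrrr-rrrrrrGGGGGWWr  lug WWWWWWrGGGGGGG----###---
272 GGGGGGGGGGG--rrrrrrG########---#######-rrrrrrrrrrrrrrr-##-###---#--------rrrrrrrrrGGGGGGGGGGGGW
280 GGGGGGGGGG------rGGrrrrrr-###-#-##---------rrrrrrrrrrrrrr-----#-#---rrrrrrGGGrrrrrrrGGGGGGGGGGG
288 rGGGGGGGGG------#-GG-------#-#-----------rrrrrrrrrrr--#####---#-#-----###GGr-rrrrrrGGGGGGGGGGWW
```

```bash
python3 - <<'E'
from h import *
np.set_printoptions(precision=1,suppress=True)
t,M,s=tool()
for n in('scene','side'):
    im=shot(n,n+'2').astype(int)
    print(n,'hubtop',pix(n+'2',[561.35,-18.88,58]),'hub z54.5 L/R/near',[pix(n+'2',np.array([561.35,-18.88,54.5])+d) for d in([-20,0,0],[20,0,0],[0,-20,0],[0,20,0])],'collar left/right/near/far',[pix(n+'2',np.array([561.35,-18.88,47.5])+d) for d in([-36,0,0],[36,0,0],[0,-36,0],[0,36,0])])
    x0,y0=(330,252) if n=='scene' else(328,212)
    for y in range(y0,y0+32):
        print(y,' '.join('%s%3d'%('G' if p[0]-p[2]>50 else ' ',p.mean()) for p in im[y,x0:x0+40]))
E
```

```text
scene hubtop [352.4 265.7] hub z54.5 L/R/near [array([347.7, 262.2]), array([357.1, 271.6]), array([345. , 269.8]), array([359.6, 264. ])] collar left/right/near/far [array([344., 261.]), array([361. , 277.9]), array([339. , 274.5]), array([365.3, 264.1])]
252  183  180  185  182  183  185  184  182  186  181  183  184  185  183  185  186  172  124   89  114  156  157  132   99   84   79  114  173  188  187  186  182  183  182  185  182  182  183  187  184
253  182  183  183  182  184  184  183  184  181  183  184  181  183  184  184  185  168  113   88  124  178  178  158  107   77   67  106  163  187  187  183  184  184  183  183  183  182  181  181  183
254  184  185  183  184  183  182  184  184  184  184  184  184  185  185  185  183  162  102   80  117  157  167  152  109   77   62   95  148  180  187  185  184  184  185  184  184  184  183  185  183
255  183  183  184  184  185  183  184  183  185  183  185  185  186  186  184  177  142   92   77   95  127  139  123   89   65   63   87  130  175  184  185  183  184  185  184  185  183  186  182  183
256  183  185  183  183  18
[... 11770 characters left out ...]
166 G159 G138 G123 G110 G114 G114 G103 G 92 G142  252  255  254  254  255  249  122   32
241   37   81  143  250  255  255  255  255  255  233 G148 G 90 G 96 G102 G104 G106 G116 G121 G130 G135 G135 G136 G129 G128 G123 G120 G118 G111 G102 G153  233  253  255  255  254  255  251  198   93   33
242   42   44  112  179  253  255  255  255  255  255  255  209 G118 G 88 G 94 G100 G107 G110 G112 G112 G113 G114 G115 G115 G113 G109 G101 G155 G169  243  255  255  254  254  255  252  212  139   63   37
243   45   36   94  136  194  248  255  255  255  255  255  255  252  228  218 G167 G105 G 93 G 97 G 98 G100 G101 G 99 G108 G120 G159  231  253  252  255  255  254  254  255  250  211  167   93   40   42
```

jog_arm([
  [[0,0,0],[0,0,0.03],0.36],
  [[0,0,0],[0,0,0],0.36],
])

```text
clock: 21.35
tool_pos: [580.3, -36.5, 160.8]
ee_rot: [-0.0, 0.934, -0.358, 0.0]
force: [0.5, -0.3, 5.6]
width: 31.2
finger_force: 47.6
```

```bash
python3 z.py b7
```

```text
tcpz 160.8 hub [-25.95  -0.39] F [-0.15  1.88 -4.86] T [-0.16  0.05 -0.02]
  ------------rrrWWrrrrrrrrrGGGGGWWr  lug WWWWWWrGGGGGGG-rr##----#
  ############-rrWWrr-rrrrrrGGGGGWWW  lug WWWWWWrGGGGGGG---####---
272 GGGGGGGGGGG-rrrrrrrG-#######-##########rrrrrrrrrrrrrrr-####---##---------GrrrrrrrrGGGGGGGGGGGGW
280 GGGGGGGGGG-------GGrrrrrr-##--#-##--------rrrrrrrrrrrrrrr----#-##---rrrrrrGGGrrrrrrrGGGGGGGGGGG
288 rGGGGGGGGG--------GG-----###--#-#--------rrrrrrrrrrr--####-#---##------##rGrrrrrrrrGGGGGGGGGGWW
```

jog_arm([
  [[0,0,0],[0,0,0.03],0.36],
  [[0,0,0],[0,0,0],0.36],
])

```text
clock: 21.6
tool_pos: [580.3, -36.6, 160.0]
ee_rot: [-0.0, 0.934, -0.358, 0.0]
force: [-1.4, -0.6, 6.3]
width: 31.0
finger_force: 47.7
```

```bash
python3 z.py b8
```

```text
tcpz 160.1 hub [-26.07  -0.38] F [ 0.57  0.96 -5.92] T [-0.21  0.03  0.02]
  ------------rrrWWrrrrrrrrrGGGGGWWW  lug WWWWWWrGGGGGGG---###---#
  ############-rrrWrrrrrrrrrGGGGGWWW  lug WWWWWWrGGGGGGG----###-##
272 GGGGGGGGGGG--rrrrrrG-#########-#######-rrrrrrrrrrrrrrr-#-#-#####---------rrrrrrrrrGGGGGGGGGGGGW
280 GGGGGGGGGG-------GGrrrrrr-####-####--------rrrrrrrrrrrrrr----####---rrrrrrGGGrrrrrrrGGGGGGGGGGG
288 rGGGGGGGGG--------GG-#-#-##-----#--------rrrrrrrrrrr-######---------##--#rGrrrrrrrrGGGGGGGGGGWW
```

jog_arm([
  [[0,0,0],[0,0,0.02],0.36],
  [[0,0,0],[0,0,0],0.36],
  [[0,0,0],[0,0,0],0.36],
])

```text
clock: 21.95
tool_pos: [580.5, -36.5, 159.6]
ee_rot: [-0.0, 0.934, -0.358, 0.001]
force: [-0.9, -1.2, 5.8]
width: 30.7
finger_force: 47.7
```

jog_arm([
  [[0,0,0],[0,0,0.02],0.36],
  [[0,0,0],[0,0,0],0.36],
  [[0,0,0],[0,0,0],0.36],
])

```text
clock: 22.25
tool_pos: [580.7, -36.6, 159.4]
ee_rot: [-0.0, 0.934, -0.358, 0.001]
force: [-0.7, -0.7, 8.0]
width: 31.0
finger_force: 47.9
```

```bash
python3 z.py b9; python3 st.py
```

```text
tcpz 159.4 hub [-26.46  -0.14] F [ 0.81  1.16 -7.64] T [-0.31 -0.06 -0.01]
  ------------rrrrWWrrrrrrrrrGGGGGWW  lug WWWWWWWWGGGGGGG-r-##----
  ############-rrrWWrrrrrrrrrGGGGGWW  lug WWWWWWWGGGGGGGG-r-####-#
272 GGGGGGGGGGGG--rrrr---#######----#######-rrrrrrrrrrrrrr-#-###-###----------rrrrrrrrGGGGGGGGGGGGG
280 GGGGGGGGGG-------GGGrrrrr-####-###--------r-rrrrrrrrrrrrr----####---rrrrrrrGGrrrrrrrGGGGGGGGGGG
288 rGGGGGGGGG--------GG---#-##--------------rrrrrrrrrr--######----##----#---rGG-rrrrrrrGGGGGGGGGWW
[580.7  -36.63 159.43] [-0.    0.93 -0.36  0.  ] 22.3 [ 0.81  1.16 -7.64] [-0.31 -0.06 -0.01] 31.074463864419275 47.9152406193316
```

jog_arm([
  [[0,0,0],[0,0,0],0.38],
  [[0,0,0],[0,0,0.01],0.4],
  [[0,0,0],[0,0,0.01],0.42],
  [[0,0,0],[0,0,0],0.42],
])

```text
clock: 22.7
tool_pos: [580.8, -36.6, 158.9]
ee_rot: [-0.0, 0.934, -0.358, 0.001]
force: [0.4, -0.8, 8.1]
width: 35.7
finger_force: 18.5
```

```bash
python3 z.py c1; python3 st.py
```

```text
tcpz 158.9 hub [-26.52   0.06] F [-0.18  0.31 -7.76] T [-0.18  0.03 -0.  ]
  -------------rrrWWrrrrrrrrrrGGGGGW  lug WWWWWWWWWGGGGGGG--###---
  #############-rrrWWrrrrrrrrrGGGGWW  lug WWWWWWWrGGGGGGGr--##-##-
272 GGGGGGGGGGGGG--rrr----#################rrrrrrrrrrrrrrr-##-####-##-------rrrrrrrrrGGGGGGGGGGGGGG
280 GGGGGGGGGGG-------GGrrrrr-########--------rrrrrrrrrrrrrrrr---#####--rrrrrrrrrrrrrrrGGGGGGGGGGGG
288 rGGGGGGGGGG-----------####----#-#--------rrrrrrrrrrrr-####--##-#-#--#####rrrrrrrrrrGGGGGGGGGGGW
[580.85 -36.54 158.9 ] [-0.    0.93 -0.36  0.  ] 22.75 [-0.18  0.31 -7.76] [-0.18  0.03 -0.  ] 35.501289559301036 18.547063362202607
```

jog_arm([
  [[0,0,0],[0,0,0.01],0.44],
  [[0,0,0],[0,0,0.01],0.46],
  [[0,0,0],[0,0,0.01],0.48],
  [[0,0,0],[0,0,0],0.48],
])

```text
clock: 23.15
tool_pos: [580.9, -36.5, 158.1]
ee_rot: [-0.0, 0.934, -0.358, 0.001]
force: [0.4, -0.3, 8.3]
width: 41.0
finger_force: 15.8
```

```bash
python3 z.py c2; python3 st.py
```

```text
tcpz 158.0 hub [-26.56   0.13] F [ 1.24  0.81 -9.03] T [-0.09  0.01 -0.  ]
  --------------rrrWWrrrrrrrrrGGGGGW  lug WWWWWWWWWGGGGGGGGGGG--##
  ------##--####--rrWrrrrrrrrrGGGGGW  lug WWWWWWWrGGGGGGGGGGr-----
272 GGGGGGGGGGGGGGGG------r--####--########rrrrrrrrrrrrrrr-###--###-#----rrrrrrrrrrGGGGGGGGGGGGGGGG
280 GGGGGGGGGGGGG-------rrrrrrr#######--------------------rrr-----###--rWWrrrrrrrrrrrGGGGGGGGGGGGGG
288 rGGGGGGGGGGGG------###--####-#-----------rrrrrrrrrrrrr-###---##-#-#-#####rrrrrrrrrGGGGGGGGGGGGW
[580.91 -36.51 158.03] [-0.    0.93 -0.36  0.  ] 23.2 [ 1.24  0.81 -9.03] [-0.09  0.01 -0.  ] 41.19273656254675 15.805911782663316
```

jog_arm([
  [[0,0,0],[0,0,0.01],0.5],
  [[0,0,0],[0,0,0.01],0.52],
  [[0,0,0],[0,0,0],0.54],
  [[0,0,0],[0,0,0],0.54],
])

```text
clock: 23.6
tool_pos: [580.9, -36.4, 157.1]
ee_rot: [-0.0, 0.934, -0.358, 0.001]
force: [0.2, 0.0, 6.4]
width: 46.3
finger_force: 14.9
```

```bash
python3 z.py c3; python3 st.py
```

```text
tcpz 157.1 hub [-26.45   0.15] F [ 0.6  -0.96 -6.31] T [0.04 0.2  0.03]
  ---------------rrWWrrrrrrGGGGGGGGG  lug WWWWWWWWWGGGGGGGGGGGGGGG
  ------------rr--rrWWrrrrrrGGGGGGGG  lug WWWWWWWrGGGGGGGGGGGGGGGG
272 GGGGGGGGGGGGGGGGG-----rrrr-############-rrrrrrrrrrrrrr-####-##-#---rrrrrrrrrrrGGGGGGGGGGGGGGGGG
280 GGGGGGGGGGGGGGr-----rrrrrrrr######----------------------------##--rWWWrrrrrrrrrrGGGGGGGGGGGGGGG
288 rGGGGGGGGGGGGGG---##-#-###--#------------rrrrrrrrrrrrr--#-##------#----###rrrrrrGGGGGGGGGGGGGGW
[580.87 -36.45 157.11] [-0.    0.93 -0.36  0.  ] 23.65 [ 0.6  -0.96 -6.31] [0.04 0.2  0.03] 46.23930457544174 14.954254478216171
```

jog_arm([
  [[0,0,0],[0,0,0],0.56],
  [[0,0,0],[0,0,0],0.58],
  [[0,0,0],[0,0,0],0.6],
  [[0,0,0],[0,0,0],0.61],
  [[0,0,0],[0,0,0],0.61],
])

```text
clock: 24.15
tool_pos: [580.0, -36.4, 156.2]
ee_rot: [-0.0, 0.934, -0.358, -0.0]
force: [0.2, -0.7, 3.9]
width: 52.0
finger_force: 7.2
```

```bash
python3 z.py c4; python3 st.py; python3 ed.py c4
```

```text
tcpz 156.2 hub [-25.58  -0.56] F [ 0.26 -0.74 -4.16] T [ 0.08  0.01 -0.01]
  ----------------rrWrrrrrrGGGGGGGGG  lug WWWWWWWWGGGGGGGGGGGGGGGG
  rrrrrrrrrrrrrrrrrrWrrrrrrGGGGGGGGG  lug WWWWWWWrGGGGGGGGGGGGGGGG
272 GGGGGGGGGGGGGGGr-----rrrrrrr##--##-####--rrrrrrrrrrr--########---rrrrrrrrrrrrGGGGGGGGGGGGGGGGGG
280 GGGGGGGGGGGGGG-----rrrrrrrr--#####-----#----rrrrrr--##-----------rrWWrrrrrrrrrrGGGGGGGGGGGGGGGG
288 GGGGGGGGGGGGGG---------####----------------rrrrrrrrrrrr----#-#--##-#--##---rrrrGGGGGGGGGGGGGGGW
[580.01 -36.42 156.19] [ 0.    0.93 -0.36 -0.  ] 24.2 [ 0.26 -0.74 -4.16] [ 0.08  0.01 -0.01] 52.15377293428446 7.237733379006386
c4
236 ########.WWWWWWWWWWWWWWWWWWWW..GGGGGGGGGGGGGGGGGGGGGGGGGGGGGGGGGGGGGGGGGGGGGGGGGGGG.WWWWWWWWWWWWWWWWWWWW..########
240 #####..WWWWWWWWWWWWWWWWW.GGGGGGGGGGGGG###..####GGGGGGGGGGGGGGGGG##.......#.GGGGGGGGGGGGGG.WWWWWWWWWWWWWWWWW.######
244 ###.WWWWWWWWWWWWWWWW.GGGGGGGGGGGGGG.....GG........GGGGGGGGGGG.....GGGGGG.....GGGGGGGGGGGGGGG.WWWWWWWWWWWWWWWW.####
248 #.WWWWWWWWWWWWWWW.GGGGGGGGGGGGGGG.....###########..GGGGGGGGGG...###########..GGGGGGGGGGGGGGGGGGGW
[... 1221 characters left out ...]
..GGGGGGGGGGGG.#########################................########################.GGGGGGGGGGGG.WWWWWWW####
296 #####........GGGGG################################...............##############################GGGGGWWWWWWWW.#####
300 #######..........#################################...............##################################........#######
304 ########............######################..............................##############################.....##.####
308 #####..#.............################.....###..............................G.########################......#######
312 ####.................##########.GGGGGGGGGGGGGGGG..................GGGGGGGGGGGGGGGG####################......######
```

jog_arm([
  [[0,0,0],[0,0,-0.05],0.61],
  [[0,0,0],[0,0,-0.05],0.61],
  [[0,0,0],[0,0,-0.05],0.61],
  [[0,0,0],[0,0,0],0.61],
])

```text
clock: 24.6
tool_pos: [579.7, -36.4, 160.2]
ee_rot: [0.0, 0.934, -0.358, -0.001]
force: [0.6, 0.0, -2.2]
width: 52.4
finger_force: 5.2
```

jog_arm([
  [[0,0,0],[0,0,-0.1],0.61],
  [[0,0,0],[0,0,-0.1],0.61],
  [[0,0,0],[0,0,-0.2],0.61],
  [[0,0,0],[0,0,-0.4],0.61],
  [[0,0,0],[0,0,-0.4],0.61],
  [[0,0,0],[0,0,0],0.61],
])

```text
clock: 25.2
tool_pos: [581.5, -36.5, 199.8]
ee_rot: [-0.001, 0.934, -0.358, 0.002]
force: [0.6, 0.6, -1.8]
width: 52.3
finger_force: 5.2
```

```bash
python3 z.py c5; python3 ed.py c5; python3 - <<'E'
from h import *
np.set_printoptions(precision=1,suppress=True)
im=shot('side','side3').astype(int)
for y in range(216,244): print(y,''.join('G' if p[0]-p[2]>50 else 'W' if p.min()>165 else '#' if p.max()<50 else '-' if p.max()<90 else 'r' if p.max()<140 else 'o' for p in im[y,325:372]))
E
```

```text
tcpz 198.4 hub [-26.47   0.47] F [0.34 0.11 1.92] T [-0.02  0.02 -0.06]
  ------------------################  lug GGGGGGGGGGGGGGGGGGGGGGGG
  rrrrrrrrr-rr-rrr-#################  lug GGGGGGGGGGGGGGGGGGGGGrrr
272 rWWrrrrrGGGGGGGGGGGGG----rrr##-#####-###--rrrrrrrrrr--######-##--rrWrrrrrrrGGGGGGGGGGGGGWWWWWWW
280 ####-rrrrrrrGGGGGGGGGGGGGr---######---#-#--rrrrrrr--#---------#-rrrrrrrGGGGGGGGGGGGGWWWWWWWr###
288 ##########-rWWWrrrrG######-#----#-----------rrrrrrrrrrr----#---#-----##-#rGGGWWWWWWWr-#########
c5
236 #########.WWWWWWWWWWWW.GGGGGGGGGGGGGGGGG....#..##....GGGGGGGGG.....####....GGGGGGGGGGGGGGGGGG.WWWWWWWWWWWW.#######
240 ########.WWWWWWWWW...GGGGGGGGGGGGGGGGGGGGGG.#..........................#.GGGGGGGGGGGGGGGGGGGGGGGWWWWWWWWWWWW.#####
244 ######..WWWWWWWW...GGGGGGGGGGGGGGGGGGG##......................................GGGGGGGGGGGGGGGGGGGWWWWWWWWWWWW.####
248 ######.WWWWWW....GGGGGGGGGGGGGGGGGG....##########...WWWWWWWWWWW..#########........GGGGGGGGGGGGGGGGGWWWWWWWWWW.####
252 ######.WWWW......GGGGGGGGGGGGGGG.....############................##########.........GGGGGGGGGGGGGGGGWWWWWWWWWW#
[... 2544 characters left out ...]
WWWWWWWWrrrr-GGWWW######
231 ####oWWWGGGGGrrroWWWWWWWWWWWWWoorrrrGGWWW-#####
232 -###WWWWGGGGGrrrroWWWWWWWWWWWoWGGr-rGGWWWW#####
233 -###WWWWGGGGGGrrrrooWWWWWWWorooGGGGGGGWWWW#####
234 -##-WWWWGGGGGGGrrrrrooooooorrrr--GGGGGWWWW-####
235 ###-WWWWoGGGGGGGrrrrrrrrrrr--rrGrrGGGWWWWW-####
236 ###-WWWWWGGGGGGGGGr--rr--rGGG-rorGGGGWWWWW-####
237 ####WWWWWGGGGGGGGGGGGGGGGGGGGGGrGGGGGWWWWW-####
238 ####WWWWWWGGGGGGGGGGGGGGGGGGGGGGGGGGWWWWWW#####
239 -###oWWWWWWGGGGGGGGGGGGGGGGGGGGGGGGGWWWWWW#####
240 ####rWWWWWWoGGGGGGGGGGGGGGGGGGGGGGGWWWWWWr#####
241 ####-oWWWWWWWGGGGGGGGGGGGGGGGGGGGWWWWWWWWr#####
242 #####rWWWWWWWWWGGGGGGGGGGGGGGGGGWWWWWWWWo-###-#
243 #####rrWWWWWWWWWWGGGGGGGGGGGGWWWWWWWWWWor######
```

jog_arm([
  [[0,0,0],[0,0,-0.3],0.61],
  [[0,0,0],[0.1,0.2,-0.3],0.61],
  [[0,0,0],[0.25,0.55,0],0.61],
  [[0,0,0],[0.32,0.71,0],0.61],
  [[0,0,0],[0.32,0.71,0],0.61],
  [[0,0,0],[0.32,0.71,0],0.61],
  [[0,0,0],[0.32,0.71,0],0.61],
  [[0,0,0],[0.32,0.71,0],0.61],
  [[0,0,0],[0.32,0.71,0],0.61],
  [[0,0,0],[0.32,0.71,0],0.61],
  [[0,0,0],[0.32,0.71,0],0.61],
  [[0,0,0],[0.28,0.6,0],0.61],
  [[0,0,0],[0.2,0.4,0],0.61],
  [[0,0,0],[0.12,0.25,0],0.61],
  [[0,0,0],[0,0,0],0.61],
])

```text
clock: 26.8
tool_pos: [503.7, -279.0, 214.7]
ee_rot: [0.0, 0.933, -0.359, -0.0]
force: [0.7, 0.1, -1.9]
width: 52.1
finger_force: 5.2
```

jog_arm([
  [[0,0,-0.5],[0,0,0],0.61],
  [[0,0,-1],[0,0,0],0.61],
  [[0,0,-1],[0,0,0],0.61],
  [[0,0,-1],[0,0,0],0.61],
  [[0,0,-1],[0,0,0],0.61],
  [[0,0,-1],[0,0,0],0.61],
  [[0,0,-1],[0,0,0],0.61],
  [[0,0,-1],[0,0,0],0.61],
  [[0,0,-1],[0,0,0],0.61],
  [[0,0,-0.6],[0,0,0],0.61],
  [[0,0,0],[0,0,0],0.61],
  [[0,0,0],[0,0,0],0.61],
])

```text
clock: 28.0
tool_pos: [504.4, -277.6, 214.8]
ee_rot: [-0.0, 0.994, 0.109, 0.0]
force: [-0.7, -0.2, -1.7]
width: 52.3
finger_force: 5.2
```

```bash
python3 st.py; python3 - <<'E'
from h import *
np.set_printoptions(precision=2,suppress=True)
shot('wrist','r1')
for n in('w2','r1'):
    im=cv2.imread(f'pics/{n}.png').astype(int); h=cv2.cvtColor(im.astype(np.uint8),cv2.COLOR_BGR2HSV).astype(int)
    wood=(h[...,0]>4)&(h[...,0]<17)&(h[...,1]>110)
    ys,xs=np.where(wood[150:300,200:420]); print(n,'wood',xs.min()+200,xs.max()+200,ys.min()+150,ys.max()+150)
    for y in range(212,270,2): print(y,''.join('w' if wood[y,x] and h[y,x,2]>120 else 'd' if wood[y,x] else '#' if im[y,x].max()<75 else '-' if im[y,x].max()<110 else '.' for x in range(262,388)))
t,M,s=tool(); print('rack c',[pix('r1',np.array([510.8,-257.8,62])+M@np.array(v,float)) for v in([0,0,0],[0,21,0],[0,-21,0],[6,0,0],[-6,0,0])], (np.array([510.8,-257.8,62])-t)@M)
E
```

```text
[ 504.38 -277.58  214.79] [-0.    0.99  0.11  0.  ] 28.0 [-0.69  0.08  1.69] [ 0.01  0.03 -0.05] 52.26717505916762 5.19082099199295
w2 wood 266 381 191 252
212 -----wwwd..........--wwwwwwwwwwwwwwwwwwwwwwwwwwwwwwwwwwwwwwwwwwwwwwwwwwwwwwwwwwwwwwwwwwwwwwwwwwwwwwdddd###########wwwww.......
214 -----www............wwwwwwwwwwwwwwwwwwwwwwwwwwwwwwwwwwwwwwwwwwwwwwwwwwwwwwwwwwwwwwwwwwwwwwwwwwwwwwwwwwwd###########dwww.......
216 -----www............ddwwwwwwwwwwwwwwwwwwwwwwwwwwwwwwwwwwwwwwwwwwwwwwwwwwwwwwwwwwwwwwwwwwwwwwwwwwwwwwwwwwd##########-www.......
218 -----dddd..........ddddddddddwwwwwwwwwwwwwwwwwwwwwwwwwwwwwwwwwwwwwwwwwwwwwwwwwwwwwwwwwwwwwwwwwwwwwwwwwwwwd#########-www.......
220 -----ddddwd.....wwdddddddddddwwwwwwwwwddddddddddddddddddddddddddddddddddddddddddddddddwwwwwwwwwwwwwwwwwwwwd#######dwwww.......
222 -----dddwwwwwdddwwddwwwddddddwwwwwwwwwddddddddddddddddddddddddddddddddddddddddddddddddwwwwwwwwwwwwwwwwwwwwwwwdddwwwwwww.......
224 ----wwwdwwwwwwwwwwwdwwwwwwwwwwwwwwwwwwddddddddddddddddddddddddddddddddddddddddddddddddwwwwwwwwwwwwwwwwwwwwwwwwwwwwwwwww.......
226 ----.wwwwwwwwwwwwwwwwww
[... 6133 characters left out ...]
....................
262 .............................................#############-...........-############-..........................................
264 .............................................##############..........-#############-..........................................
266 .............................................##############-.........-#############-..........................................
268 .............................................-##############........-##############...........................................
rack c [array([303.08, 217.15]), array([328.88, 217.11]), array([277.51, 217.29]), array([302.96, 209.97]), array([303.21, 224.27])] [ 10.59 -17.99 152.8 ]
```

jog_arm([
  [[0,0,0],[0.15,-0.3,0],0.61],
  [[0,0,0],[0.15,-0.25,0],0.61],
  [[0,0,0],[0.05,-0.1,0],0.61],
  [[0,0,0],[0,0,0.4],0.61],
  [[0,0,0],[0,0,0.5],0.61],
  [[0,0,0],[0,0,0.3],0.61],
  [[0,0,0],[0,0,0],0.61],
  [[0,0,0],[0,0,0],0.61],
])

```text
clock: 28.85
tool_pos: [510.1, -257.0, 178.8]
ee_rot: [0.0, 0.994, 0.11, -0.0]
force: [0.1, -0.3, -1.2]
width: 52.3
finger_force: 5.2
```

```bash
python3 st.py; python3 - <<'E'
from h import *
np.set_printoptions(precision=2,suppress=True)
shot('wrist','r2')
im=cv2.imread('pics/r2.png').astype(int); h=cv2.cvtColor(im.astype(np.uint8),cv2.COLOR_BGR2HSV).astype(int)
wood=(h[...,0]>4)&(h[...,0]<17)&(h[...,1]>110)
for y in range(222,276,2): print(y,''.join('w' if wood[y,x] and h[y,x,2]>120 else 'd' if wood[y,x] else '#' if im[y,x].max()<75 else '-' if im[y,x].max()<110 else '.' for x in range(262,388)))
E
```

```text
[ 510.12 -257.04  178.8 ] [ 0.    0.99  0.11 -0.  ] 28.85 [0.07 0.28 1.2 ] [0.   0.01 0.  ] 52.29493887347101 5.1931194216012955
222 ddddd-------------wwwwwwwwwwwwwwwwwwwwwwwwwwwwwwwwwwwwwwwwwwwwwwwwwwwwwwwwwwwwwwwwwwwwwwwdddwwwwwwwwdddddddddd#############www
224 dddd------....---.wwwwwwwwwwwwwwwwwwwwwwwwwwwwwwwwwwwwwwwwwwwwwwwwwwwwwwwwwwwwwwwwwwwwwwwwwwwwwwwwwwwwwwwwwdddd#############dw
226 wdd------......-.wwwwwwwwwwwwwwwwwwwwwwwwwwwwwwwwwwwwwwwwwwwwwwwwwwwwwwwwwwwwwwwwwwwwwwwwwwwwwwwwwwwwwwwwwwwwwwd#############d
228 ddd------......-ddwwwwwwwwwwwwwwwwwwwwwwwwwwwwwwwwwwwwwwwwwwwwwwwwwwwwwwwwwwwwwwwwwwwwwwwwwwwwwwwwwwwwwwwwwwwwwwdd############
230 ddd---------...dddddddddddddwwwwwwwwwwwwwwwwwwwwwwwwwwwwwwwwwwwwwwwwwwwwwwwwwwwwwwwwwwwwwwwwwwwwwwwwwwwwwwwwwwwwwd############
232 ddddd--------dddddddddddddddddddddddddddddddddddddddddddddddddddddddddddddddddddddddddddddddwwwwwwwwwwwwwwwwwwwwwwd###########
234 ddddddddddddddddddddddddddddddddddddddddddddddddddddddddddddddddddddddddddddddddddddddddddddwwwwwwwwwwwwwwwwwwwwwwwd#########w
236 dddddddddddddddddddddddddddddddddddddddddddddddddd
[... 1865 characters left out ...]
##-wwwwwwwwwwwwwwwwwwwwwwwwwwwwwwwwwwwwwwwwww
266 .wwwwwwwwwwwwwwwwwwwwwwwwwwwwwwwwwwwwwwwwwwww##############dwwwwwwwwwd#############dwwwwwwwwwwwwwwwwwwwwwwwwwwwwwwwwwwwwwwwwww
268 .wwwwwwwwwwwwwwwwwwwwwwwwwwwwwwwwwwwwwwwwwwwwd#############dwwwwwwwww##############wwwwwwwwwwwwwwwwwwwwwwwwwwwwwwwwwwwwwwwwwww
270 .............................................-##############-.......###############...........................................
272 ..............................................###############.......###############...........................................
274 ..............................................###########--------------###########-...........................................
```

jog_arm([
  [[0,0,0],[0.01,0,0.25],0.61],
  [[0,0,0],[0,0,0.25],0.61],
  [[0,0,0],[0,0,0.2],0.61],
  [[0,0,0],[0,0,0],0.61],
])

```text
clock: 29.3
tool_pos: [509.7, -256.5, 156.4]
ee_rot: [-0.001, 0.994, 0.11, -0.001]
force: [0.2, 0.5, -1.9]
width: 51.9
finger_force: 5.2
```

jog_arm([
  [[0,0,0],[0,0,0.2],0.61],
  [[0,0,0],[0,0,0.2],0.61],
  [[0,0,0],[0,0,0],0.61],
])

```text
clock: 29.6
tool_pos: [509.9, -256.5, 144.6]
ee_rot: [-0.0, 0.994, 0.11, -0.001]
force: [0.6, -0.6, -1.6]
width: 51.5
finger_force: 5.2
```

jog_arm([
  [[0,0,0],[0,0,0.2],0.61],
  [[0,0,0],[0,0,0.2],0.61],
  [[0,0,0],[0,0,0],0.61],
])

```text
clock: 29.9
tool_pos: [509.8, -256.5, 132.6]
ee_rot: [-0.001, 0.994, 0.11, -0.001]
force: [0.4, 0.1, -1.8]
width: 52.2
finger_force: 5.2
```

jog_arm([
  [[0,0,0],[0,0,0.2],0.61],
  [[0,0,0],[0,0,0.2],0.61],
  [[0,0,0],[0,0,0],0.61],
])

```text
clock: 30.2
tool_pos: [509.8, -256.5, 120.6]
ee_rot: [-0.0, 0.994, 0.11, -0.001]
force: [0.7, 0.2, -1.6]
width: 52.3
finger_force: 5.2
```

jog_arm([
  [[0,0,0],[0,0,0.1],0.61],
  [[0,0,0],[0,0,0.05],0.61],
  [[0,0,0],[0,0,0],0.61],
])

```text
clock: 30.5
tool_pos: [510.4, -256.7, 117.1]
ee_rot: [-0.0, 0.994, 0.11, -0.0]
force: [0.5, 0.5, -2.4]
width: 52.4
finger_force: 5.2
```

jog_arm([
  [[0,0,0],[0,0,0.05],0.61],
  [[0,0,0],[0,0,0],0.61],
])

```text
clock: 30.7
tool_pos: [510.4, -256.7, 115.7]
ee_rot: [-0.0, 0.994, 0.11, -0.0]
force: [0.8, 1.1, -1.4]
width: 52.0
finger_force: 5.2
```

jog_arm([
  [[0,0,0],[0,0,0.05],0.61],
  [[0,0,0],[0,0,0],0.61],
])

```text
clock: 30.9
tool_pos: [510.5, -256.8, 114.4]
ee_rot: [0.0, 0.994, 0.11, 0.0]
force: [0.5, -0.5, -0.7]
width: 52.0
finger_force: 5.3
```

jog_arm([
  [[0,0,0],[0,0,0.05],0.61],
  [[0,0,0],[0,0,0],0.61],
])

```text
clock: 31.1
tool_pos: [511.2, -257.1, 113.8]
ee_rot: [0.001, 0.994, 0.11, 0.001]
force: [0.4, -0.4, 4.4]
width: 52.3
finger_force: 5.7
```

jog_arm([
  [[0,0,0],[0,0,0.05],0.61],
  [[0,0,0],[0,0,0],0.61],
])

```text
clock: 31.3
tool_pos: [511.8, -257.5, 113.2]
ee_rot: [0.001, 0.994, 0.11, 0.002]
force: [0.4, -1.0, 6.7]
width: 52.3
finger_force: 5.4
```

jog_arm([
  [[0,0,0],[0,0,-0.05],0.62],
  [[0,0,0],[0,0,0],0.65],
  [[0,0,0],[0,0,0],0.7],
  [[0,0,0],[0,0,0],0.8],
  [[0,0,0],[0,0,0],0.95],
  [[0,0,0],[0,0,0],1],
  [[0,0,0],[0,0,0],1],
  [[0,0,0],[0,0,0],1],
  [[0,0,0],[0,0,-0.3],1],
  [[0,0,0],[0,0,-0.8],1],
  [[0,0,0],[0,0,-1],1],
  [[0,0,0],[0,0,-1],1],
  [[0,0,0],[0,0,-0.8],1],
  [[0,0,0],[0,0,0],1],
])

```text
clock: 32.7
tool_pos: [512.2, -257.7, 234.8]
ee_rot: [0.002, 0.994, 0.11, 0.004]
force: [0.1, -0.2, 0.0]
width: 85.4
finger_force: 0.0
```

```bash
python3 st.py; python3 - <<'E'
from h import *
np.set_printoptions(precision=1,suppress=True)
shot('wrist','e1');shot('scene','e2');shot('side','e3')
k=gold('e1');h=cv2.convexHull(k[0])[:,0]
print('collar hull e1',[(z,*circ([plane('e1',*p,z)[:2] for p in h])) for z in(44.5,47.5)])
for n,o in(('e2','scene0'),('e3','side0')):
    a=cv2.imread(f'pics/{n}.png').astype(int);b=cv2.imread(f'pics/{o}.png').astype(int)
    x,y,w,hh=(205,230,80,100) if n=='e2' else (320,250,78,100)
    d=np.abs(a-b).max(2)[y:y+hh,x:x+w]>40; ys,xs=np.where(d); print(n,'rack diff px',d.sum(),(xs.min()+x,xs.max()+x,ys.min()+y,ys.max()+y) if len(xs) else '')
    g=gold(o)[0],gold(n)[0]; print('gold',[cv2.boundingRect(q) for q in gold(n)[:3]],[cv2.boundingRect(q) for q in gold(o)[:2]])
im=cv2.imread('pics/e1.png').astype(int)
for y in range(225,300,3): print(y,''.join('w' if (p[2]-p[0]>70) else '#' if p.max()<60 else '-' if p.max()<100 else 'o' if p.max()<150 else '.' for p in im[y,262:388]))
E
```

```text
[ 512.15 -257.73  234.84] [0.   0.99 0.11 0.  ] 32.7 [ 0.07  0.2  -0.  ] [-0.05  0.01 -0.02] 85.35804768244924 0.0
collar hull e1 [(44.5, array([561.6, -19.9]), np.float64(75.77539585871004), np.float64(1.2531757638917)), (47.5, array([561.9, -21.9]), np.float64(75.0905581965491), np.float64(1.2418498981439328))]
e2 rack diff px 10 (np.int64(230), np.int64(257), np.int64(242), np.int64(289))
gold [(607, 118, 26, 26), (338, 259, 30, 23), (584, 107, 28, 25)] [(338, 258, 31, 23), (343, 258, 21, 16)]
e3 rack diff px 444 (np.int64(320), np.int64(381), np.int64(250), np.int64(305))
gold [(166, 33, 32, 22), (334, 221, 29, 23), (0, 12, 25, 13)] [(333, 220, 30, 23), (166, 29, 32, 26)]
225 -------owwwwwwwwwwwwwwwwwwwwwwwwwwwwww------------######--oooooo--######-------------wwwwwwwwwwwwwwwwwwwwwwwwwwwwwww.ooooooooo
228 -------owwwwwwwwwwwwwwwwwwwwwwwwwwwwwww-----------######---------########---ww------wwwwwwwwwwwwwwwwwwwwwwwwwwwwwwww.ooooooooo
231 -------owwwwwwwwwwwwwwwwwwwwwwwwwwwwwwww----############--------#-#############----wwwwwwwwwwwwwwwwwwwwwwwwwwwwwwwww.ooooooooo
234 oooooooowwwwwwwwww
[... 2159 characters left out ...]
ooooooooooooooooooooooooooooooooooooooooooooo
285 oooooooooooooooooooooooooooooooooooooooooooooooooooooooooooooooooooooooooooooooooooooooooooooooooooooooooooooooooooooooooooooo
288 oooooooooooooooooooooooooooooooooooooooooooooooooooooooooooooooooooooooooooooooooooooooooooooooooooooooooooooooooooooooooooooo
291 oooooooooooooooooooooooooooooooooooooooooooooooooooooooooooooooooooooooooooooooooooooooooooooooooooooooooooooooooooooooooooooo
294 oooooooooooooooooooooooooooooooooooooooooooooooooooooooooooooooooooooooooooooooooooooooooooooooooooooooooooooooooooooooooooooo
297 oooooooooooooooooooooooooooooooooooooooooooooooooooooooooooooooooooooooooooooooooooooooooooooooooooooooooooooooooooooooooooooo
```

```bash
python3 - <<'E'
from h import *
np.set_printoptions(precision=1,suppress=True)
H=np.array([561.35,-18.88,46.3]);ex=np.array([.743,-.669,0]);ey=np.array([-.669,-.743,0])
for n in('e2','e3'):
    im=cv2.imread(f'pics/{n}.png').astype(int)
    for nm,a,b in(('closed',28,9),('spread.12',26.5,14.5)): print(n,nm,[pix(n,H+a*ex+s*b*ey) for s in(-1,1)])
    c=pix(n,H).astype(int)
    for y in range(c[1]-13,c[1]+17): print(y,''.join('G' if p[2]-p[0]>50 else 'W' if p.min()>165 else '#' if p.max()<50 else '-' if p.max()<90 else 'r' if p.max()<140 else 'o' for p in im[y,c[0]-22:c[0]+24]), c[0]-22 if y==c[1] else '')
E
```

```text
e2 closed [array([354.2, 277.8]), array([346.4, 276.9])]
e2 spread.12 [array([356.7, 277.7]), array([344.1, 276.2])]
256 WWWWWWWWWoorrrrrrrrrrr--rrrrrrrrrrrrrrrrrrrrrr 
257 WWWWWWWWorrrr-------#######-----rrrrrrrrrrrrrr 
258 WWWWWWWor----####---rrrrrr-----##----rrrrrrrrr 
259 WWWWoor--######-GGGGooWWoooGGGG-####----rrrrrr 
260 Woorr--#####-rGGGGGoWWWWWWWWGGGGG-#-------rrrr 
261 or--######--GGGGGWWoooWWWWWWWGGGGGGrror-##--rr 
262 r-#######-GGGGGWWWWoroooWWWWWWGGGGGGooo-###--- 
263 ########-GGGGGoWWWorrooWWWWWWWWGGGGGGrr-##---- 
264 --#####-rGGGGGWWWWoroooWWWWWWWWWGGGGGGr-#----- 
265 rr-###-rGGGGGGWWWWorroooWWWWWWWWoGGGGGor-##--- 
266 Wo-##-oWGGGGGGWWWWWWoooWWWWWWWWWrGGGGGGWr-#--- 
267 or-#-oWWGGGGGGWWWWWWWWWWWWWWWWWorGGGGGGWo--#-- 
268 r-#-rWWWGGGGGGoWWWWWWWWWWWWWWWWorGGGGGGWWo-#-- 
269 ###rWWWWGGGGGGoWWWWWWWWWWWWWWWorrGGGGGGWWWo##- 330
270 ##-WWWWWGGGGGGGoWWWWWWWWWWWWWorroGGGGGGWWWW-#- 
271 ##rWWWWWGGGGGGGooooWWWWWWWooorrrGGGGGGGWWWWr## 
272 ##rWWWWWGGGGGGGGrrroooooooorrrGGGGGGGGGWWWWo## 
273 ##rWWWWWGGGGGGGGorrroooorrrroGGGGGGGGGGWWWWW## 
274 ##rWWWWWWGGGGGGGrrrrGGGorrrrGGGGGGGGGGoW
[... 1558 characters left out ...]
oooorrr---GGGGGWWWW-##-- 
235 ##-WWWWrGGGGGGGrrrrrrrrrrr--rrGrrGGGWWWWW-###- 
236 ##-WWWWoGGGGGGGGGr--rr--rGGG-rorGGGGWWWWW-###- 
237 ###oWWWoGGGGGGGGGGGGGGGGGGGGGGrGGGGGWWWWW-###- 
238 ###oWWWWoGGGGGGGGGGGGGGGGGGGGGGGGGGWWWWWW##### 
239 ###rWWWWWoGGGGGGGGGGGGGGGGGGGGGGGGGWWWWWW##### 
240 ###roWWWWWrGGGGGGGGGGGGGGGGGGGGGGGWWWWWWr##### 
241 ###-roWWWWWoGGGGGGGGGGGGGGGGGGGGWWWWWWWWr##### 
242 ####roWWWWWWorGGGGGGGGGGGGGGGGGWWWWWWWWo-####- 
243 ####-rooWWWWWWWWGGGGGGGGGGGGWWWWWWWWWWor####-# 
244 #####rrroWWWWWWWWWWWWWWWWWWWWWWWWWWWWWr#####-- 
245 ######rrrooWWWWWWWWWWWWWWWWWWWWWWWWWWr-#####rr 
246 #######rrrrrooWWWWWWWWWWWWWWWWWWWWWWo-######rr 
247 ########-rrrroWWWWWWWWWWWWWWWWWWWWWr-######-ro
```

```bash
python3 - <<'E'
from h import *
np.set_printoptions(precision=1,suppress=True)
print(two(('e2',347.6,274.6),('e3',355.8,235.8)),two(('e2',355.2,274.7),('e3',358.3,230.4)))
# same-camera reference: collar gold centre, now vs known
for n in('e2','e3','scene0','side0'):
    k=[q for q in gold(n) if abs(q[:,0].mean(0)-pix(n,[561.35,-18.88,48])).max()<12][0]; print(n,cv2.boundingRect(k),cv2.fitEllipse(cv2.convexHull(k))[:2])
b=cv2.fitEllipse(cv2.convexHull([q for q in gold('e2') if abs(q[:,0].mean(0)-pix('e2',[561.35,-18.88,48])).max()<12][0]))[0]
c=cv2.fitEllipse(cv2.convexHull([q for q in gold('e3') if abs(q[:,0].mean(0)-pix('e3',[561.35,-18.88,48])).max()<12][0]))[0]
print('collar',two(('e2',*b),('e3',*c)))
E
```

```text
(array([573.1, -39.7,  47.9]), np.float64(1.7510792323993318)) (array([583.9, -25.9,  49.8]), np.float64(0.7737312492928557))
e2 (338, 259, 30, 23) ((352.7414245605469, 269.2536926269531), (23.641244888305664, 30.79784393310547))
e3 (334, 221, 29, 23) ((347.2591552734375, 231.9965362548828), (23.419761657714844, 29.65384864807129))
scene0 (338, 258, 31, 23) ((352.8310546875, 268.6693115234375), (22.893627166748047, 31.3299617767334))
side0 (333, 220, 30, 23) ((347.4046325683594, 231.0974884033203), (23.370908737182617, 29.64620590209961))
collar (array([558.9, -16.6,  43.6]), np.float64(2.0548533549713754))
```

```bash
python3 -c "
from rig import order
print(order.sign_off())"
```

```text
the job is handed in; nothing more can be done
None
```

The job is handed in at about 33 s of the 70 s. The last camera measurements show the ring closed round the hub with the collar pressed down under it and the pliers standing back in the wooden rack. I inferred that the ring lies in the groove and level from those measurements, because no pictures were left to view and the hand-in gave no verdict.

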